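# Turn the bead board to its jar side and load it

## Task

Change the packing dock over from stringing to jars: the bolt must be lifted over its yellow detent bumps to draw it back, then take off the reversible board, turn it over so that its green side with the four wells faces up, and seat it again fully down on both dock pins (the stand with the slot is there to hold it on end while you change grip). Shoot the bolt home over the board again, then stand every bead jar on the bench upright and fully down in a well of its own, any jar in any well, and leave the tape, mug and bead carton alone.

Things in the scene. Friction and masses are not known exactly. Their poses are not given: they have to be found in the camera images.
- dock: Fixed grey docking base. Origin on the bench (z = 0) under the middle of the seated board; x along the bolt's travel, away from the board, y along the board, z up. Pedestal (x -24..27, y -74..74 mm) with a flat top 40 mm above the bench, two pins on it; foot slab (x -50..170, y -85..85) only 10 mm high, so the board's long edges stand free.
- pin_a (a point): Foot of one brass locating pin: dock x = +20, y = -62, z = 40 mm. Both pins are 9 mm thick, 13 mm tall with a conical tip, and stand on the +x side of the dock's centre line.
- pin_b (a point): Foot of the other brass pin: dock x = +20, y = +62, z = 40 mm.
- guide (a point): Floor of the bolt guide under the bumps: dock x = 114, y = 63, z = 63 mm. The guide block is 28 mm wide, dock x 68..168: channel 16 mm wide (y), floor 63 mm and side walls 75 mm above the bench. On the wall tops: yellow detent bumps 6 mm high at dock x 110..118, dark end stops 12 mm high at 80..88 and 156..164.
- dock_end (a point): Dock x = 0, y = +70, z = +50 mm: where board_end must lie when the board is seated green side up the right way round.
- board: Loose board 60 (x) x 150 (y) x 20 mm (z), 0.2 to 0.33 kg, origin at its very centre. +z face: pale wood with dark lines; -z face: green with four wells. 13 mm pin holes right through at x +20, y -62 and +62. Starts seated on the dock wood up, axes along the dock's, centre at 50 mm, bolt over it. Grip it across its 60 mm width, from above or tilted.
- board_end (a point): Point in the board at x = 0, y = -70, z = 0 mm of its frame. Seated green up, the board has made half a turn about its own x axis: board x along dock x, board y along dock -y, board z down, centre again 50 mm and top 60 mm above the bench.
- bolt: Loose steel bolt (0.12 kg) lying in the guide, axes along the dock's. Origin under the middle of its red fin, at the bar's underside (63 mm above the bench at rest). Bar 14 wide, 12 high, x -78 (tongue tip)..+17 mm. Cross ear 16 (x) by 32 mm (y) at 13..19 mm above the underside rides over the guide walls and is stopped by bumps and end stops.
- fin_top (a point): Middle of the top of the bolt's red grip fin, 53 mm above the bar's underside. The fin is 24 mm (x) by 14 mm (y), 34 mm high: pinch it across y from above. Home: bolt origin at dock x 96..102 mm, tongue 10 mm over the board. Drawn: 126..148 mm. Lift it 6 mm or a little more to pass the bumps; up to 10 mm it stays between the guide walls.
- stand: Fixed stand, black foot 90 (x) x 100 (y) x 6 mm, two yellow walls forming a slot to hold the board on end. Origin on the bench under the slot; y across the slot, z up. Slot 22 mm wide, floor 6 mm, straight walls up to 40 mm, then lips flared out to 57 mm above the bench; walls 50 mm long in x, ends open. The board on end in it leans 5 degrees at most.
- jar1: Loose closed bead jar with blue body, white cap and heavy steel foot, 20 mm diameter, 44 mm tall, 60 g, centre of mass 10 mm up; origin at the centre of its underside, z up. Stands on the bench at the start, or is absent.
- jar2: Loose closed bead jar with red body, white cap and heavy steel foot, 20 mm diameter, 44 mm tall, 60 g, centre of mass 10 mm up; origin at the centre of its underside, z up. Stands on the bench at the start, or is absent.
- jar3: Loose closed bead jar with orange body, white cap and heavy steel foot, 20 mm diameter, 44 mm tall, 60 g, centre of mass 10 mm up; origin at the centre of its underside, z up. Stands on the bench at the start, or is absent.
- jar4: Loose closed bead jar with copper-brown body, white cap and heavy steel foot, 20 mm diameter, 44 mm tall, 60 g, centre of mass 10 mm up; origin at the centre of its underside, z up. Stands on the bench at the start, or is absent.
- well1 (a point): Centre of the floor of well 1 of the board, 12 mm below the green face (board x = 0, y = +54, z = +2 mm): a jar stood fully in the well has its origin here.
- well2 (a point): Centre of the floor of well 2 of the board, 12 mm below the green face (board x = 0, y = +26, z = +2 mm): a jar stood fully in the well has its origin here.
- well3 (a point): Centre of the floor of well 3 of the board, 12 mm below the green face (board x = 0, y = -2, z = +2 mm): a jar stood fully in the well has its origin here.
- well4 (a point): Centre of the floor of well 4 of the board, 12 mm below the green face (board x = 0, y = -30, z = +2 mm): a jar stood fully in the well has its origin here.
- carton: Bystander: open cardboard carton of blue beads, 110 x 160 x 60 mm, origin under its middle.
- tape: Bystander: roll of paper tape lying flat, 90 mm across, 24 mm high, origin under its middle.
- mug: Bystander: white mug, 76 mm across, 85 mm tall, origin under its middle.
Not all that is in view belongs to the job. Several things have the shape of the bolt; the one meant has the colours described above.

How it is judged:
On the way, in this order (a step that is already met when the one before it is completed fails the run):
1. the bolt is drawn back past the bumps while the board still lies on the dock (x of bolt in the frame of dock above 0.124 m and distance between board and dock below 0.056 m), for 0.2 s.
2. the board is seated on both pins, green wells up, the bolt still drawn (z of board in the frame of dock between 0.047 and 0.0525 m and horizontal distance between board and dock below 0.004 m and horizontal distance between board_end and dock_end below 0.006 m and angle between board's own z axis and vertical above 3.09 rad and x of bolt in the frame of dock above 0.124 m), for 0.3 s.
3. the bolt is home over the board, dropped in front of the bumps, the jars not yet in the wells (z of board in the frame of dock between 0.047 and 0.0525 m and horizontal distance between board and dock below 0.004 m and horizontal distance between board_end and dock_end below 0.006 m and angle between board's own z axis and vertical above 3.09 rad and x of bolt in the frame of dock between 0.092 and 0.104 m and z of bolt in the frame of dock below 0.066 m and y of bolt in the frame of dock between 0.06 and 0.066 m and not ((distance between jar1 and well1 below 0.005 m or distance between jar1 and well2 below 0.005 m or distance between jar1 and well3 below 0.005 m or distance between jar1 and well4 below 0.005 m) and angle between jar1's own z axis and vertical below 0.15 rad) and not ((distance between jar2 and well1 below 0.005 m or distance between jar2 and well2 below 0.005 m or distance between jar2 and well3 below 0.005 m or distance between jar2 and well4 below 0.005 m) and angle between jar2's own z axis and vertical below 0.15 rad) and not ((distance between jar3 and well1 below 0.005 m or distance between jar3 and well2 below 0.005 m or distance between jar3 and well3 below 0.005 m or distance between jar3 and well4 below 0.005 m) and angle between jar3's own z axis and vertical below 0.15 rad) and not ((distance between jar4 and well1 below 0.005 m or distance between jar4 and well2 below 0.005 m or distance between jar4 and well3 below 0.005 m or distance between jar4 and well4 below 0.005 m) and angle between jar4's own z axis and vertical below 0.15 rad)), for 0.2 s.
4. every jar stands in a well ((distance between jar1 and well1 below 0.005 m or distance between jar1 and well2 below 0.005 m or distance between jar1 and well3 below 0.005 m or distance between jar1 and well4 below 0.005 m) and angle between each of jar1, jar2, jar3, jar4's own z axis and vertical below 0.15 rad and (distance between jar2 and well1 below 0.005 m or distance between jar2 and well2 below 0.005 m or distance between jar2 and well3 below 0.005 m or distance between jar2 and well4 below 0.005 m) and (distance between jar3 and well1 below 0.005 m or distance between jar3 and well2 below 0.005 m or distance between jar3 and well3 below 0.005 m or distance between jar3 and well4 below 0.005 m) and (distance between jar4 and well1 below 0.005 m or distance between jar4 and well2 below 0.005 m or distance between jar4 and well3 below 0.005 m or distance between jar4 and well4 below 0.005 m)), for 0.2 s.
At the end, for the whole second after the job is handed in: Board green side up on both pins (centre within 4 mm, end within 6 mm of dock_end, height within 2.5 mm, level within 3 degrees); bolt home and dropped (dock x 92..104 mm); every jar upright within 5 mm of a well floor centre; all at rest and released (all of step 4 and z of board in the frame of dock between 0.047 and 0.0525 m and horizontal distance between board and dock below 0.004 m and horizontal distance between board_end and dock_end below 0.006 m and angle between board's own z axis and vertical above 3.09 rad and x of bolt in the frame of dock between 0.092 and 0.104 m and z of bolt in the frame of dock below 0.066 m and y of bolt in the frame of dock between 0.06 and 0.066 m and linear speed of each of jar1, jar2, jar3, jar4, board, bolt below 0.02 m/s); the robot touches nothing.
It fails at once if the carton is moved more than 3 cm (distance of carton from where it was at the start of the episode above 0.03 m).
It fails at once if the tape is moved more than 3 cm (distance of tape from where it was at the start of the episode above 0.03 m).
It fails at once if the mug is moved more than 3 cm (distance of mug from where it was at the start of the episode above 0.03 m).
Of jar1, jar2, jar3, jar4 only 3 to 4 are there at a start; the rules pass over those that are not, and their reading is None.
At some moment in a run one of jar1, jar2, jar3, jar4 may be knocked a few centimetres aside while the robot is not near it.
It also fails if it takes over 208 s, if anything falls off the work surface, if the arm or the gripper's body presses on something with over 40 N, if the wrist force passes 120 N, or if a joint passes its speed limit or range.

## Robot

A 6-joint arm with a two-finger parallel gripper is mounted at the origin on the work surface. World frame = base frame: x ahead of the robot, y to its left, z up, the work surface at z = 0. Lengths are in m, angles in rad, forces in N, time in s.
With the tool pointing down it reaches from about 0.375 to 0.75 m from the base axis. Payload 9 kg.
Tool frame: the origin (TCP) lies at the very end of the fingers, on their centre line; the grasp point (between the pads) lies 19 mm behind it; z points along the fingers, y is the line along which they close (so a half turn about z gives the same grasp; the last joint's range is limited). The gripper opens to 85 mm and grips with 20 to 120 N. Pads are 22 mm wide; open, the fingers measure 114 mm over their backs; the gripper's body (76 mm by 85 mm) begins 54 mm behind the grasp point. The pads swing forward as they close: fully open they stand 13 mm farther back than shut.
Start: joints at [-1.355, 0.104, 0.097, 1.564, 0, 1.353], TCP at [0.252, -0.544, 0.231] pointing down, gripper open.
Joint ranges: [-2.99, 2.99], [-0.84, 1.86], [-1.1, 1.16], [-1.84, 2.11], [-1.51, 1.56], [-3.14, 3.14]. Speed limits (rad/s): [2.22, 2.22, 2.57, 3.14, 3.14, 3.14].

## Interface

Orientations are given as [roll, pitch, yaw] about the fixed x, y, z axes, in that order (R = Rz(yaw) Ry(pitch) Rx(roll)).
In Python, from cell import arm, eyes, order, nets gives the robot as it stands. The module is installed in compiled form; this text tells all that it offers.
- The arm moves only by the tool servo_tool, never from a script. Its argument "motion" is one flat list of numbers, 5 for each row, row after row: the closure, from 0 (fully open) to 1 (shut), then the shift along the tool's x, y, z each as a share of 0.025 m, from -1 to 1, then the turn about the tool's z as a share of 10 degrees, from -1 to 1. In form: [jaw, tx, ty, tz, twist, jaw, tx, ty, tz, twist, ...]. A call has 1 to 8 rows; each row shifts and turns the commanded pose from where the row before left it, along the tool's axes as they then stand; what a row does not reach is not made up. A row lasts 1/8 s, in which the tool goes at most 62.5 mm and 10.7 degrees, less where a joint would pass 70% of its speed; a pose out of reach is approached as far as the arm can. A call with a number of a shift or a turn outside -1 to 1 is refused whole. A call with a gripper value outside its range is refused whole. The fingers move at their own pace and stop on an object; "newtons" is the grip in N (left out, the last holds). Time passes only in rows, so rows that do not move let the fingers close. It gives the time, the measured TCP pose, the force, the opening and the grip force at its end, in the units of the state.
- arm.sense(): the state, without advancing time (a new reading comes with each control period).
- eyes.snapshot(name): name is "side" or "top"; returns a dict with "frame" (400x640x3 uint8, red, green, blue), "fx", "fy", "cx", "cy" (pixels), "camera_from_world" (4x4, takes a point from world to camera coordinates). Camera axes: x right, y down, z forward; pixel columns grow to the right and rows downward; lengths in m; the calibration is good to about 2 mm. A picture is of the moment at which its call begins. There is no depth.
- order.job_done(): hands the job in; it is judged then, once.
Trained networks look in a picture, given as the dict that the camera call returned (one of the last four; its "shot" number tells which), for a name from the list of things; names that differ only in an ending like _2 or _b are one class to them, and where a whole thing is asked for, a point or a joint stands for the part that bears it (a point fixed in the world has none). Each returns a list of dicts, best first, with "confidence" (0 to 1); they miss things now and then, are a little off and sometimes report something else, mostly with a low value. They report only what shows in the picture. A call takes as long as a camera call. They do not tell look-alikes from the thing itself.
- nets.search_frame(picture, label): "box" ([centre column, centre row, width, height] as shares, 0 to 1, of the picture: columns of its width, rows of its height, round what is visible of it).
- nets.mark_of(picture, label): "point" ([column, row] as shares, 0 to 1, of the picture: columns of its width, rows of its height: a listed point, or the origin of a listed thing).
The state is a dict: "t": time; "joint_positions": joint angles; "joint_vel": joint speeds; "effort": joint torques, N m; "tcp_pos": TCP position; "tcp_rot": TCP orientation; "force": force on the tool from outside, world axes, zero at the start; "ft_torque": the same for the moment, N m; "width": opening from 0.0 (shut) to 1.0 (fully open); "finger_force": force on a finger pad.
Only numpy, scipy, OpenCV 4.12 (cv2) and the standard library are available. Lean on these libraries where they do the work, as an engineer would, in place of code of your own. Each camera call takes 0.05 s, during which the arm holds its last target. There are 200 camera calls.

## Working session

There is one attempt and no reset: what is moved stays moved. The work goes in short steps, Python scripts to look and compute and a tool call to move; the robot and the scene stay as the last step left them, time stands still between calls to the robot, and variables do not carry over. Pictures are saved under pics/ and viewed, at most 14 in all, crops included, and the job is handed in when it is done.

Besides the shell and the picture viewer there is one more tool, called after "Request:" as name(argument=value, ...), one argument or row to a line, values as JSON. servo_tool: Moves the arm, as the interface text tells. Shift numbers are shares of 0.025 m and turn numbers shares of 10 degrees, none past 1 either way. Its arguments: {"type":"object","properties":{"motion":{"type":"array"},"newtons":{"type":"number"}},"required":["motion"]}

```bash
mkdir -p pics; cat > h.py <<'E'
import numpy as np, cv2
from cell import arm, eyes, order, nets
def snap(n,save=None):
    p=eyes.snapshot(n)
    if save: cv2.imwrite(f'pics/{save}.png',p['frame'][:,:,::-1])
    return p
def ray(p,uv):
    M=np.linalg.inv(p['camera_from_world']); d=np.array([(uv[0]-p['cx'])/p['fx'],(uv[1]-p['cy'])/p['fy'],1])
    return M[:3,3],M[:3,:3]@d
def onz(p,uv,z):
    o,d=ray(p,uv); return o+d*(z-o[2])/d[2]
def tri(ps,uvs):
    A=[];b=[]
    for p,uv in zip(ps,uvs):
        o,d=ray(p,uv); d=d/np.linalg.norm(d); P=np.eye(3)-np.outer(d,d); A.append(P); b.append(P@o)
    A=np.vstack(A);b=np.hstack(b); x=np.linalg.lstsq(A,b,rcond=None)[0]; return x,np.linalg.norm(A@x-b)
def proj(p,X):
    c=p['camera_from_world']@np.r_[X,1]; return np.array([p['fx']*c[0]/c[2]+p['cx'],p['fy']*c[1]/c[2]+p['cy']])
def marks(p,l,n=3):
    return [(np.array(r['point'])*[640,400],r['confidence']) for r in nets.mark_of(p,l)[:n]]
E
python3 - <<'E'
from h import *
t=snap('top','t0'); s=snap('side','s0')
for n,p in (('T',t),('S',s)):
    print(n,p['fx'],np.linalg.inv(p['camera_from_world'])[:3,3].round(3))
    for l in 'dock pin_a pin_b guide dock_end board board_end bolt fin_top stand jar1 jar2 jar3 jar4 carton tape mug'.split():
        print(l,[(m.round(0).tolist(),round(c,2),onz(p,m,0).round(3)[:2].tolist()) for m,c in marks(p,l)])
print(arm.sense())
E
```

```text
T 505.7001513129849 [0.282 0.02  1.476]
dock [([312.0, 222.0], 0.83, [0.465, 0.032]), ([335.0, 216.0], 0.36, [0.482, -0.033]), ([446.0, 233.0], 0.27, [0.431, -0.36])]
pin_a [([289.0, 219.0], 0.87, [0.474, 0.1]), ([332.0, 221.0], 0.64, [0.468, -0.027]), ([385.0, 240.0], 0.49, [0.413, -0.181])]
pin_b [([289.0, 219.0], 0.87, [0.474, 0.1]), ([332.0, 221.0], 0.64, [0.468, -0.027]), ([385.0, 240.0], 0.49, [0.413, -0.181])]
guide [([292.0, 184.0], 0.71, [0.579, 0.091]), ([314.0, 221.0], 0.23, [0.469, 0.026])]
dock_end [([301.0, 223.0], 0.73, [0.461, 0.065]), ([290.0, 223.0], 0.63, [0.461, 0.098]), ([312.0, 225.0], 0.57, [0.456, 0.034])]
board [([314.0, 222.0], 0.88, [0.466, 0.029])]
board_end [([338.0, 223.0], 0.72, [0.462, -0.042])]
bolt [([160.0, 224.0], 0.75, [0.46, 0.477]), ([289.0, 185.0], 0.63, [0.575, 0.1]), ([262.0, 288.0], 0.61, [0.275, 0.177])]
fin_top [([260.0, 286.0], 0.74, [0.28, 0.183]), ([149.0, 222.0], 0.68, [0.467, 0.511]), ([289.0, 224.0], 0.64, [0.458, 0.102])]
stand [([214.0, 206.0], 0.67, [0.513, 0.321])]
jar1 [([446.0, 227.0], 0.59, [0.448, -0.361]), ([384.0, 237.0], 0
[... 2101 characters left out ...]
.66, [0.657, -0.052])]
{'t': 1.8, 'joint_positions': array([-1.35468474e+00,  1.04093926e-01,  9.73239792e-02,  1.56390176e+00,
       -8.61486200e-06,  1.35311293e+00]), 'joint_vel': array([-0.00128648, -0.00139403, -0.00206259, -0.0006158 , -0.00014383,
       -0.00015038]), 'effort': array([ 3.11899217e-03, -5.56752455e+01,  5.03759265e+01,  6.40496964e-04,
       -2.00017435e-04, -6.02620503e-06]), 'tcp_pos': array([ 0.25221421, -0.54445825,  0.23134745]), 'tcp_rot': array([3.14147284e+00, 3.53252800e-05, 4.33794981e-01]), 'force': array([-0.10688642, -1.22231056, -0.24178866]), 'ft_torque': array([-0.03672845, -0.01393683, -0.0449658 ]), 'finger_force': 0.0, 'width': 1.0010531018241684}
```

View pics/t0.png

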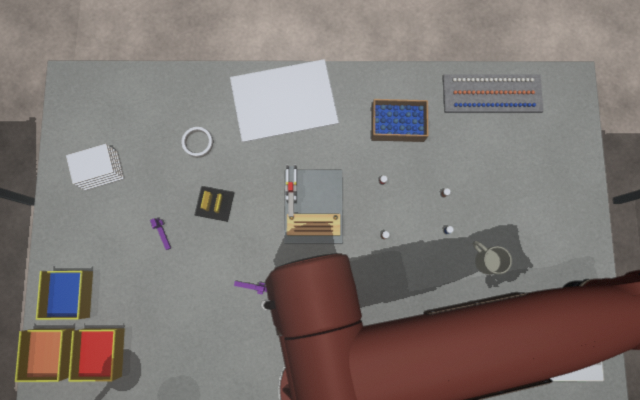

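View pics/s0.png

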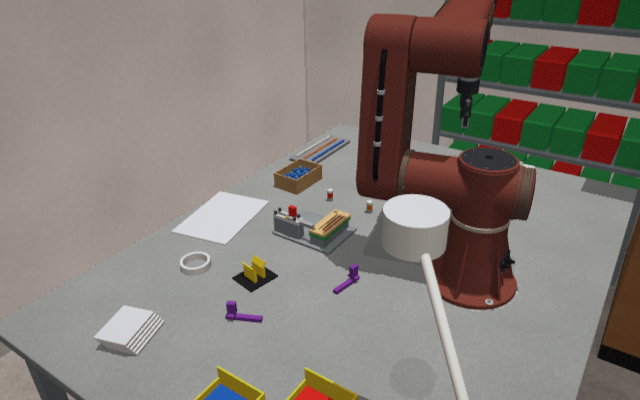

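```bash
python3 - <<'E'
import cv2,numpy as np
t=cv2.imread('pics/t0.png');s=cv2.imread('pics/s0.png')
a=cv2.resize(t[160:250,275:355],(400,450),interpolation=cv2.INTER_CUBIC)
b=cv2.resize(s[195:250,265:365],(800,440),interpolation=cv2.INTER_CUBIC)[:,:]
b=cv2.resize(s[195:255,268:360],(400,261),interpolation=cv2.INTER_CUBIC)
c=cv2.resize(t[180:225,190:240],(200,180),interpolation=cv2.INTER_CUBIC)
im=np.zeros((450,800,3),np.uint8);im[:,:400]=a;im[:261,400:]=b;im[265:445,400:600]=c
cv2.imwrite('pics/c1.png',im)
E
```

```text
(no output)
```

View pics/c1.png

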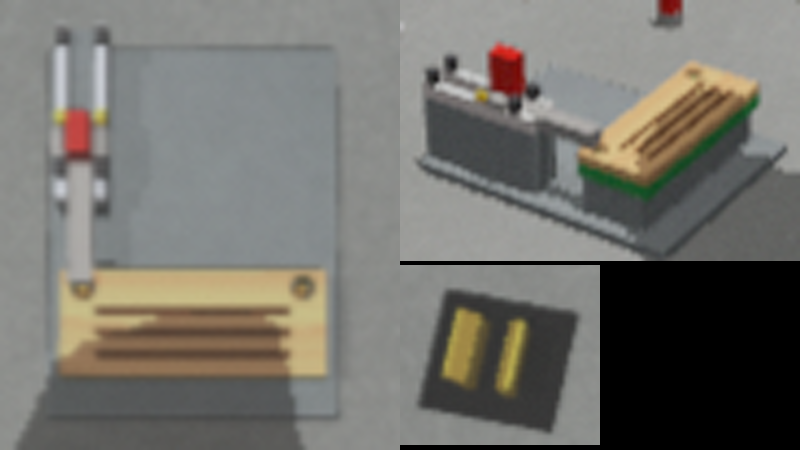

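```bash
python3 - <<'E'
from h import *
t=snap('top'); s=snap('side')
f=lambda c,r:((c+.5)/5-.5+275,(r+.5)/5-.5+160)
B=[onz(t,f(*c),.06) for c in [(58,268),(328,268),(328,377),(58,377)]]
S=[onz(t,f(*c),.01) for c in [(47,46),(335,46),(337,416),(49,416)]]
print(np.round(B,4),np.mean(B,0).round(4));print(np.round(S,4), np.mean(S,0).round(4))
print('fin',onz(t,f(77,132),.116), onz(t,f(77,157),.116),onz(t,f(77,108),.116))
print('side board corners')
g=lambda c,r:((c-400+.5)*92/400-.5+268,(r+.5)*60/261-.5+195)
for c in [(581,152),(612,183),(759,93),(693,64)]: print(onz(s,g(*c),.06).round(4))
print('fin side',onz(s,g(507,47),.116))
print('slab',[onz(s,g(*c),.01).round(4) for c in [(418,163),(660,255),(787,150)]])
# stand from top crop scale 4 (190,180)
k=lambda c,r:((c-400+.5)/4-.5+190,(r-265+.5)/4-.5+180)
print('stand foot',[onz(t,k(*c),.006).round(4) for c in [(446,290),(578,314),(551,431),(419,407)]])
# jars: white caps z=.044
for uv in [(383,180),(446,192),(385,234),(449,230)]: print('jar',onz(t,uv,.044).round(3))
print('mug',onz(t,(497,260),.08).round(3))
E
```

```text
[[ 0.4829  0.1056  0.06  ]
 [ 0.4825 -0.0469  0.06  ]
 [ 0.4207 -0.0463  0.06  ]
 [ 0.4212  0.1051  0.06  ]] [0.4518 0.0294 0.06  ]
[[ 0.623   0.1162  0.01  ]
 [ 0.6228 -0.0548  0.01  ]
 [ 0.4029 -0.0536  0.01  ]
 [ 0.4035  0.1132  0.01  ]] [0.5131 0.0302 0.01  ]
fin [0.55010827 0.09240718 0.116     ] [0.53618733 0.09231762 0.116     ] [0.56351689 0.09249345 0.116     ]
side board corners
[0.4776 0.1046 0.06  ]
[0.4366 0.1255 0.06  ]
[ 0.4127 -0.0318  0.06  ]
[ 0.4768 -0.0413  0.06  ]
fin side [0.55130283 0.08958868 0.116     ]
slab [array([0.618 , 0.1197, 0.01  ]), array([0.4005, 0.1208, 0.01  ]), array([ 0.3947, -0.0433,  0.01  ])]
stand foot [array([0.5727, 0.3604, 0.006 ]), array([0.5545, 0.2628, 0.006 ]), array([0.4677, 0.2803, 0.006 ]), array([0.4857, 0.3769, 0.006 ])]
jar [ 0.581 -0.173  0.044]
jar [ 0.546 -0.354  0.044]
jar [ 0.425 -0.175  0.044]
jar [ 0.435 -0.358  0.044]
mug [ 0.348 -0.477  0.08 ]
```

Request:
servo_tool(
  motion=[0,0,0,0,0.83,0,0,0,0,0.83,0,0,0,0,0.83,0,0.5,-1,0,0,0,0.5,-1,0,0,0,0.5,-1,0,0,0,0.5,-1,0,0,0,0.5,-1,0,0],
)

```text
t: 2.9
tcp_pos: [0.3152, -0.4187, 0.2314]
tcp_rot: [3.141, -0.0, -0.001]
force: [0.2, -0.8, 0.7]
width: 0.998
finger_force: 0.0
```

```bash
python3 -c "
from h import *
s=arm.sense();print(s['joint_positions'].round(3),s['tcp_rot'],s['tcp_pos'])"
```

```text
[-1.175 -0.128 -0.133  1.565  0.     1.967] [ 3.14128623e+00 -1.72020149e-04 -8.66793221e-04] [ 0.31516864 -0.41869473  0.23139653]
```

Request:
servo_tool(
  motion=[0,0,0,0,-1,0,0,0,0,-1,0,0,0,0,-1,0,0,0,0,-1,0,0,0,0,-1,0,0,0,0,-1,0,0,0,0,-1,0,0,0,0,-1],
)

```text
t: 3.9
tcp_pos: [0.3148, -0.4195, 0.2314]
tcp_rot: [3.141, 0.0, 1.401]
force: [-0.9, -0.1, 0.8]
width: 1.0
finger_force: 0.0
```

Request:
servo_tool(
  motion=[0,0,0,0,-1,0,0,0,0,-1,0,0,0,0,-1,0,0,0,0,-1,0,0,0,0,-1,0,0,0,0,-1,0,0,0,0,-1,0,0,0,0,-1],
)

```text
t: 4.9
tcp_pos: [0.3148, -0.4195, 0.2314]
tcp_rot: [-3.141, 0.0, 2.797]
force: [0.2, 0.0, 1.0]
width: 1.001
finger_force: 0.0
```

Request:
servo_tool(
  motion=[0,0,0,0,-1,0,0,0,0,-1,0,-0.5,1,0,0,0,-0.5,1,0,0,0,-0.5,1,0,0,0,-0.5,1,0,0,0,-0.5,1,0,0,0,-0.5,1,0,0],
)

```text
t: 5.9
tcp_pos: [0.3903, -0.2688, 0.2314]
tcp_rot: [-3.141, 0.0, 3.141]
force: [0.9, -0.7, -0.1]
width: 1.002
finger_force: 0.0
```

Request:
servo_tool(
  motion=[0,-0.5,1,0,0,0,-0.5,1,0,0,0,-0.5,1,0,0,0,-0.5,1,0,0,0,-0.5,1,0,0,0,-0.5,1,0,0,0,-0.5,1,0,0,0,-0.5,1,0,0],
)

```text
t: 6.9
tcp_pos: [0.4905, -0.0688, 0.2314]
tcp_rot: [-3.141, 0.0, 3.141]
force: [-0.3, 0.1, 0.6]
width: 0.997
finger_force: 0.0
```

Request:
servo_tool(
  motion=[0.4,-0.4,1,0,0,0.4,-0.4,1,0,0,0.4,-0.4,1,0,0,0.4,-0.4,1,0,0,0.4,-0.4,1,0,0,0.4,-0.4,1,0,0,0.4,-0.02,0.47,0,0,0.4,0,0,1,0],
)

```text
t: 7.9
tcp_pos: [0.5516, 0.0926, 0.2078]
tcp_rot: [-3.141, 0.003, -3.141]
force: [-0.2, -0.2, 0.2]
width: 0.602
finger_force: 0.0
```

Request:
servo_tool(
  motion=[0.4,0,0,1,0,0.4,0,0,1,0,0.4,0,0,1,0,0.4,0,0,0.6,0,0.4,0,0,0,0],
)

```text
t: 8.52
tcp_pos: [0.5499, 0.0919, 0.1154]
tcp_rot: [-3.142, -0.002, 3.141]
force: [-0.1, 0.4, 1.5]
width: 0.599
finger_force: 0.0
```

```bash
python3 - <<'E'
from h import *
t=snap('top'); s=snap('side')
a=cv2.resize(t['frame'][150:240,270:350],(400,450),interpolation=cv2.INTER_CUBIC)
b=cv2.resize(s['frame'][170:250,268:348],(400,400),interpolation=cv2.INTER_CUBIC)
im=np.zeros((450,800,3),np.uint8);im[:,:400]=a;im[:400,400:]=b
cv2.imwrite('pics/c2.png',im[:,:,::-1]); q=arm.sense(); print(q['tcp_pos'],q['joint_positions'])
E
```

```text
[0.55107665 0.09188353 0.11722947] [-6.87950510e-02 -1.28910208e-02 -2.29991213e-01  1.35268766e+00
 -1.72654290e-04 -6.78746067e-02]
```

View pics/c2.png

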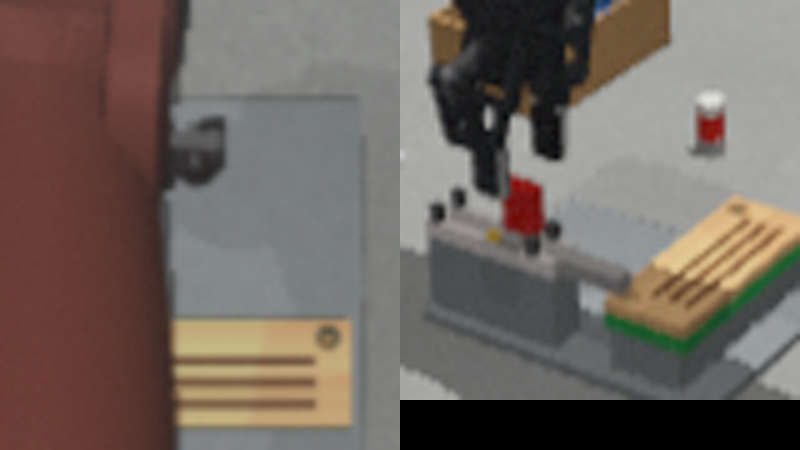

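Request:
servo_tool(
  motion=[0.4,0,0.02,0.5,0,0.4,0,0,0.5,0,1,0,0,0,0,1,0,0,0,0,1,0,0,0,0,1,0,0,0,0,1,0,0,0,0,1,0,0,0,0],
  newtons=40,
)

```text
t: 9.62
tcp_pos: [0.5508, 0.0925, 0.0914]
tcp_rot: [-3.141, 0.0, 3.141]
force: [0.5, -0.1, -0.2]
width: 0.159
finger_force: 40.8
```

Request:
servo_tool(
  motion=[1,0,0,-0.16,0,1,0,0,-0.16,0,1,0,0,0,0,1,-0.4,0,0,0,1,-0.6,0,0,0,1,-0.5,0,0,0,1,0,0,0,0,1,0,0,0.16,0],
)

```text
t: 10.62
tcp_pos: [0.5882, 0.0925, 0.0951]
tcp_rot: [-3.141, -0.0, 3.141]
force: [0.4, 0.4, -1.1]
width: 0.156
finger_force: 40.6
```

Request:
servo_tool(
  motion=[1,0,0,0.16,0,1,0,0,0,0,0.4,0,0,0,0,0.4,0,0,0,0,0.4,0,0,-1,0,0.4,0,0,-1,0,0.4,0,0,-1,0,0.4,0,0,-1,0],
)

```text
t: 11.62
tcp_pos: [0.5881, 0.0925, 0.192]
tcp_rot: [-3.142, 0.0, 3.141]
force: [0.4, -0.0, -0.7]
width: 0.599
finger_force: 0.0
```

Request:
servo_tool(
  motion=[0,1,-1,0,0.9,0,0.9,-0.9,0,0.9,0,0,0,0,0.9,0,0,0,0,0.9,0,0,0,0,0.9,0,0,0,0,0.9,0,0,0,0,0.9,0,0,0,0,0.9],
)

```text
t: 12.62
tcp_pos: [0.5374, 0.0489, 0.1912]
tcp_rot: [-3.142, 0.0, 1.879]
force: [0.9, -0.2, 0.3]
width: 1.004
finger_force: 0.0
```

Request:
servo_tool(
  motion=[0,0,0,0,0.88,0,0,0,0,0.885,0,0,0,0,0],
)

```text
t: 13.0
tcp_pos: [0.5374, 0.0489, 0.1913]
tcp_rot: [3.142, 0.0, 1.577]
force: [0.3, -0.1, -0.6]
width: 0.997
finger_force: 0.0
```

Request:
servo_tool(
  motion=[0,-0.2,-0.9,0,0.03,0,-0.2,-0.9,0,0,0,-0.2,-0.8,0,0,0,-0.16,-0.8,0,0,0,0,0,1,0,0,0,0,1,0,0,0,0,1,0,0,0,0,1,0],
)

```text
t: 14.0
tcp_pos: [0.4525, 0.0297, 0.0906]
tcp_rot: [3.141, 0.0, 1.575]
force: [-0.2, -0.5, -0.1]
width: 1.003
finger_force: 0.0
```

```bash
python3 - <<'E'
from h import *
t=snap('top'); s=snap('side')
a=cv2.resize(t['frame'][150:250,270:350],(400,500),interpolation=cv2.INTER_CUBIC)
b=cv2.resize(s['frame'][170:250,268:368],(400,320),interpolation=cv2.INTER_CUBIC)
im=np.zeros((500,800,3),np.uint8);im[:,:400]=a;im[:320,400:]=b
cv2.imwrite('pics/c3.png',im[:,:,::-1]); q=arm.sense(); print(q['tcp_pos'],q['joint_positions'])
E
```

```text
[0.45072439 0.03011056 0.08881097] [-2.24212729e-01 -3.37010536e-01 -5.71464551e-01  1.34034846e+00
 -9.75010428e-05  1.34314025e+00]
```

View pics/c3.png

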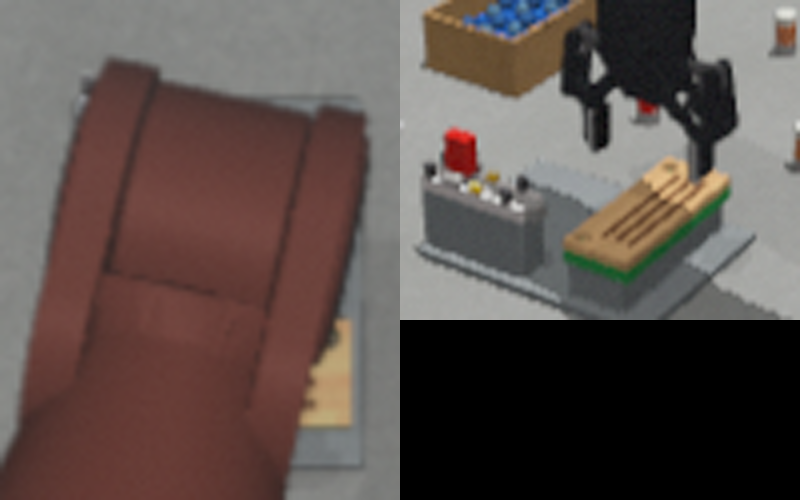

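Request:
servo_tool(
  motion=[0,0,0,0.8,0,0,0,0,0.8,0,0,0,0,0.8,0,0,0,0,0,0,1,0,0,0,0,1,0,0,0,0,1,0,0,0,0,1,0,0,0,0],
  newtons=80,
)

```text
t: 15.1
tcp_pos: [0.4533, 0.0295, 0.0331]
tcp_rot: [3.14, 0.001, 1.571]
force: [-3.0, 1.3, 7.7]
width: 0.689
finger_force: 87.5
```

Request:
servo_tool(
  motion=[1,0,0,0,0,1,0,0,0,0],
)

```text
t: 15.35
tcp_pos: [0.4533, 0.0295, 0.0331]
tcp_rot: [3.14, 0.001, 1.571]
force: [-3.2, 1.8, 6.9]
width: 0.693
finger_force: 87.5
```

Request:
servo_tool(
  motion=[1,0,0,-0.4,0,1,0,0,-0.6,0,1,0,0,-1,0,1,0,0,-1,0,1,0,0,-1,0,1,0,0,-1,0,1,0,0,0,0],
)

```text
t: 16.23
tcp_pos: [0.4538, 0.0294, 0.1589]
tcp_rot: [3.137, 0.001, 1.571]
force: [0.1, 0.9, -3.3]
width: 0.684
finger_force: 86.7
```

```bash
python3 - <<'E'
from h import *
t=snap('top'); s=snap('side')
a=cv2.resize(t['frame'][150:330,110:350],(400,300),interpolation=cv2.INTER_CUBIC)
b=cv2.resize(s['frame'][150:310,230:390],(400,400),interpolation=cv2.INTER_CUBIC)
im=np.zeros((400,800,3),np.uint8);im[:300,:400]=a;im[:400,400:]=b
cv2.imwrite('pics/c4.png',im[:,:,::-1]); q=arm.sense(); print(q['tcp_pos'],q['joint_positions'])
E
```

```text
[0.4524352  0.02974192 0.15607874] [-2.24161860e-01 -3.56808442e-01 -4.64783956e-01  1.46268094e+00
 -1.01248829e-04  1.34647516e+00]
```

View pics/c4.png

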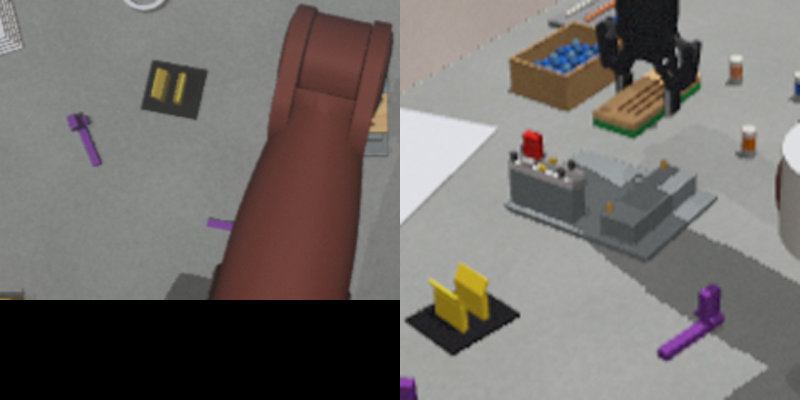

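Request:
servo_tool(
  motion=[1,0.8,-0.4,0,0,1,0.9,-0.4,0,0,1,0.9,-0.4,0,0,1,0.9,-0.4,0,0,1,0.9,-0.4,0,0,1,0.9,-0.4,0,0,1,0.9,-0.3,0,0,1,0.4,0,0,0],
)

```text
t: 17.32
tcp_pos: [0.384, 0.1955, 0.1551]
tcp_rot: [-3.14, 0.0, 1.572]
force: [0.2, 0.3, -2.5]
width: 0.686
finger_force: 86.6
```

Request:
servo_tool(
  motion=[1,0,0,1,0,1,0,0,1,0,1,0,0,1,0,1,0,0,1,0,1,0,0,1,0,1,0,0,0.6,0,1,0,0,0.5,0,1,0,0,0,0],
)

```text
t: 18.32
tcp_pos: [0.3845, 0.1946, 0.0031]
tcp_rot: [-3.14, 0.0, 1.571]
force: [-0.2, -0.0, -2.5]
width: 0.687
finger_force: 86.5
```

Request:
servo_tool(
  motion=[1,0,0,0.15,0,1,0,0,0.1,0,1,0,0,0,0],
)

```text
t: 18.7
tcp_pos: [0.385, 0.1947, -0.0024]
tcp_rot: [3.141, 0.0, 1.571]
force: [0.1, 0.5, -3.6]
width: 0.69
finger_force: 86.6
```

Request:
servo_tool(
  motion=[0,0,0,0,0,0,0,0,0,0,0,0,0,-1,0,0,0,0,-1,0,0,0,0,-0.5,0,0,-0.8,0,0,0,0,-0.8,0,0,0,0,-0.8,0,0,0],
  newtons=20,
)

```text
t: 19.7
tcp_pos: [0.3848, 0.1342, 0.0598]
tcp_rot: [-3.141, 0.0, 1.571]
force: [0.7, 0.9, -0.9]
width: 1.002
finger_force: 0.0
```

Request:
servo_tool(
  motion=[0,0,0,0.8,0,0,0,0,0.8,0,0,0,0,0.8,0,0,0,0,0,0,1,0,0,0,0,1,0,0,0,0,1,0,0,0,0,1,0,0,0,0],
)

```text
t: 20.7
tcp_pos: [0.3857, 0.1347, 0.001]
tcp_rot: [3.14, 0.0, 1.571]
force: [-1.6, -0.3, 6.3]
width: 0.698
finger_force: 23.3
```

```bash
python3 - <<'E'
from h import *
s=snap('side')
b=cv2.resize(s['frame'][190:330,240:400],(640,560),interpolation=cv2.INTER_CUBIC)
cv2.imwrite('pics/c5.png',b[:,:,::-1]); q=arm.sense(); print(q['tcp_pos'],q['width'],q['finger_force'])
E
```

```text
[0.38565975 0.13473799 0.00097973] 0.6945293780106533 23.263932019472122
```

View pics/c5.png

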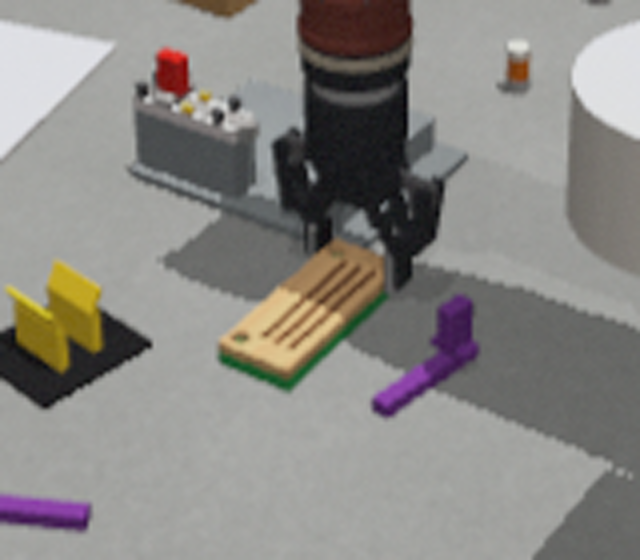

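Request:
servo_tool(
  motion=[1,0,0,-0.4,0,1,0,0,-0.4,0,1,0,0,-0.4,0,1,0,0,-0.4,0,1,0,0,-0.4,0,1,0,0,0,0],
)

```text
t: 21.5
tcp_pos: [0.3856, 0.1347, 0.051]
tcp_rot: [3.14, 0.0, 1.571]
force: [0.6, 0.4, -2.6]
width: 0.699
finger_force: 22.4
```

```bash
python3 - <<'E'
from h import *
s=snap('side')
b=cv2.resize(s['frame'][190:330,240:400],(640,560),interpolation=cv2.INTER_CUBIC)
cv2.imwrite('pics/c6.png',b[:,:,::-1]); q=arm.sense(); print(q['tcp_pos'],q['width'],q['finger_force'],q['force'],q['ft_torque'])
E
```

```text
[0.38524827 0.1347387  0.05032376] 0.697892609163157 22.429567649960518 [-0.98691093 -0.13626898 -3.13391729] [-0.15040877  0.0154286   0.02045363]
```

View pics/c6.png

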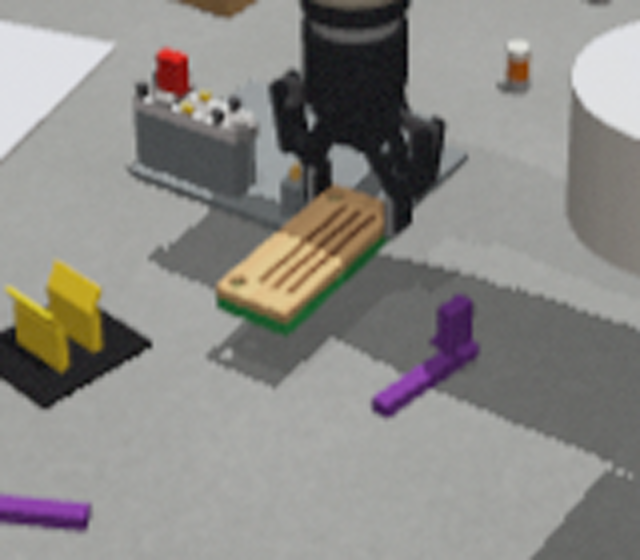

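Request:
servo_tool(
  motion=[0.34,0,0,0,0,0.34,0,0,0,0],
)

```text
t: 21.8
tcp_pos: [0.3846, 0.1347, 0.0496]
tcp_rot: [-3.141, 0.0, 1.571]
force: [-0.1, 0.1, -2.7]
width: 0.697
finger_force: 22.4
```

Request:
servo_tool(
  motion=[0.315,0,0,0,0,0.315,0,0,0,0],
)

```text
t: 22.05
tcp_pos: [0.3849, 0.1347, 0.0499]
tcp_rot: [-3.141, 0.0, 1.571]
force: [-0.3, -0.1, -2.4]
width: 0.696
finger_force: 22.4
```

```bash
python3 - <<'E'
from h import *
q=arm.sense(); print(q['tcp_pos'],q['width'],q['finger_force'],q['force'],q['ft_torque'])
E
```

```text
[0.38487785 0.13472075 0.04991605] 0.6963754411529292 22.4303088337183 [-0.32817193 -0.0880067  -2.40709368] [-0.15131496  0.01786333  0.04153173]
```

Request:
servo_tool(
  motion=[0.308,0,0,0,0],
)

```text
t: 22.18
tcp_pos: [0.3849, 0.1347, 0.05]
tcp_rot: [3.142, 0.0, 1.571]
force: [0.3, -0.2, -2.3]
width: 0.695
finger_force: 22.4
```

Request:
servo_tool(
  motion=[0.304,0,0,0,0],
)

```text
t: 22.3
tcp_pos: [0.385, 0.1347, 0.05]
tcp_rot: [3.142, 0.0, 1.571]
force: [1.3, -0.7, -3.1]
width: 0.697
finger_force: 21.2
```

Request:
servo_tool(
  motion=[0.3,0,0,0,0],
)

```text
t: 22.42
tcp_pos: [0.385, 0.1348, 0.0501]
tcp_rot: [3.141, -0.0, 1.571]
force: [-0.1, -0.0, -2.1]
width: 0.701
finger_force: 8.0
```

Request:
servo_tool(
  motion=[0.299,0,0,0,0],
)

```text
t: 22.55
tcp_pos: [0.385, 0.1348, 0.0501]
tcp_rot: [3.141, -0.0, 1.571]
force: [-0.5, 0.2, -0.9]
width: 0.704
finger_force: 4.7
```

Request:
servo_tool(
  motion=[0.299,0,0,0,0,0.299,0,0,0,0],
)

```text
t: 22.8
tcp_pos: [0.385, 0.1347, 0.0501]
tcp_rot: [3.141, 0.0, 1.571]
force: [0.2, -0.6, -1.3]
width: 0.703
finger_force: 4.7
```

```bash
python3 - <<'E'
from h import *
s=snap('side')
b=cv2.resize(s['frame'][190:330,240:400],(640,560),interpolation=cv2.INTER_CUBIC)
cv2.imwrite('pics/c7.png',b[:,:,::-1]); q=arm.sense(); print(q['tcp_pos'],q['width'],q['finger_force'],q['force'],q['ft_torque'])
E
```

```text
[0.38505449 0.13476258 0.05010953] 0.7018893222560737 4.746861727908254 [-0.9509039   0.89088294 -1.16590486] [ 0.11488832 -0.05336828 -0.01310671]
```

Request:
servo_tool(
  motion=[0.299,0.37,0,-0.69,0,0.299,0.46,0,-0.61,0,0.299,0.54,0,-0.54,0,0.299,0.61,0,-0.46,0,0.299,0.68,0,-0.38,0,0.299,0,0,0,0],
)

```text
t: 23.6
tcp_pos: [0.3856, 0.2026, 0.1186]
tcp_rot: [3.139, 0.0, 1.573]
force: [0.6, -2.6, 3.6]
width: 0.703
finger_force: 4.8
```

```bash
python3 - <<'E'
from h import *
s=snap('side')
b=cv2.resize(s['frame'][190:330,240:400],(480,420),interpolation=cv2.INTER_CUBIC)[:,:,::-1]
a=cv2.resize(cv2.imread('pics/c7.png'),(320,280))
im=np.zeros((420,800,3),np.uint8);im[:,:480]=b;im[:280,480:]=a
cv2.imwrite('pics/c8.png',im); q=arm.sense(); print(q['tcp_pos'],q['width'],q['finger_force'],q['force'],q['ft_torque'])
E
```

```text
[0.38559037 0.20178516 0.11820931] 0.7007576595932716 4.88265666179359 [ 0.6987603  -2.72388243  4.02913252] [-0.46909831 -0.07030655 -0.02572133]
```

View pics/c8.png

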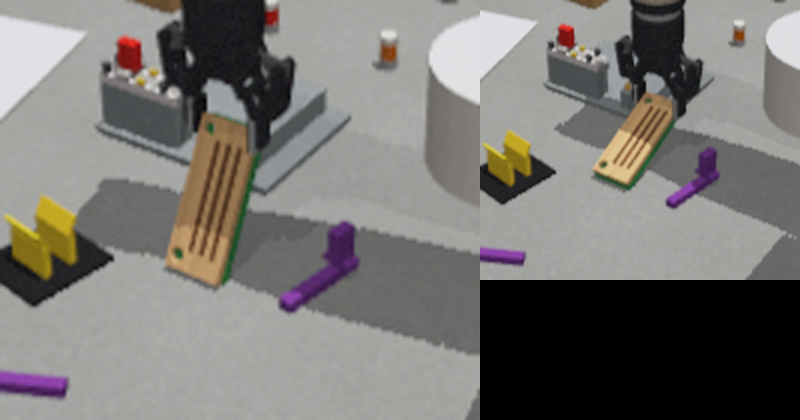

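Request:
servo_tool(
  motion=[0.299,0.72,0,-0.28,0,0.299,0.75,0,-0.17,0,0.299,0.86,0,-0.07,0,0.299,0,0,0,0],
)

```text
t: 24.15
tcp_pos: [0.3848, 0.26, 0.1299]
tcp_rot: [-3.141, 0.0, 1.572]
force: [0.0, 0.1, 0.7]
width: 0.702
finger_force: 4.3
```

Request:
servo_tool(
  motion=[0.299,0.96,0,0,0,0.299,0.95,0,0.18,0,0.299,0.9,0,0.34,0,0.299,0,0,0,0],
)

```text
t: 24.65
tcp_pos: [0.3851, 0.3305, 0.1173]
tcp_rot: [3.141, -0.001, 1.572]
force: [-0.7, 1.7, 4.3]
width: 0.702
finger_force: 5.5
```

```bash
python3 - <<'E'
from h import *
s=snap('side')
b=cv2.resize(s['frame'][190:330,220:400],(540,420),interpolation=cv2.INTER_CUBIC)[:,:,::-1]
cv2.imwrite('pics/c9.png',b); q=arm.sense(); print(q['tcp_pos'],q['width'],q['finger_force'],q['force'],q['ft_torque'])
E
```

```text
[0.3851841  0.3299228  0.11738334] 0.7003687912998182 5.592160429805517 [-0.3911644   1.93005412  4.28612994] [ 0.37943462  0.19215314 -0.0481324 ]
```

View pics/c9.png

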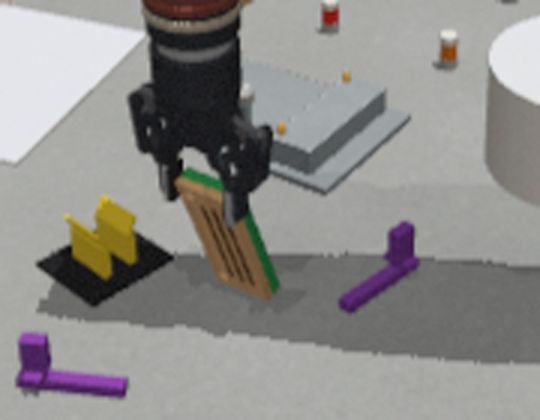

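Request:
servo_tool(
  motion=[0.299,0.83,0,0.5,0,0.299,0.73,0,0.63,0,0.299,0.61,0,0.75,0,0.299,0.47,0,0.84,0,0.299,0,0,0,0],
)

```text
t: 25.32
tcp_pos: [0.384, 0.3946, 0.0472]
tcp_rot: [-3.139, 0.002, 1.571]
force: [-0.2, -0.6, -2.6]
width: 0.703
finger_force: 7.2
```

Request:
servo_tool(
  motion=[0.299,0.32,0,0.7,0,0.299,0.15,0,0.7,0,0.299,0,0,0,0],
)

```text
t: 25.7
tcp_pos: [0.3838, 0.4067, 0.012]
tcp_rot: [-3.139, 0.002, 1.571]
force: [-1.1, -0.4, -2.2]
width: 0.702
finger_force: 7.0
```

```bash
python3 - <<'E'
from h import *
s=snap('side')
b=cv2.resize(s['frame'][190:330,200:360],(480,420),interpolation=cv2.INTER_CUBIC)[:,:,::-1]
cv2.imwrite('pics/c10.png',b); q=arm.sense(); print(q['tcp_pos'],q['width'],q['finger_force'],q['force'],q['ft_torque'])
E
```

```text
[0.38420708 0.40678987 0.01291665] 0.7022662750244213 6.950602680444717 [-0.46765888 -0.17405012 -2.10182169] [ 0.01734015 -0.00533049  0.00729487]
```

View pics/c10.png

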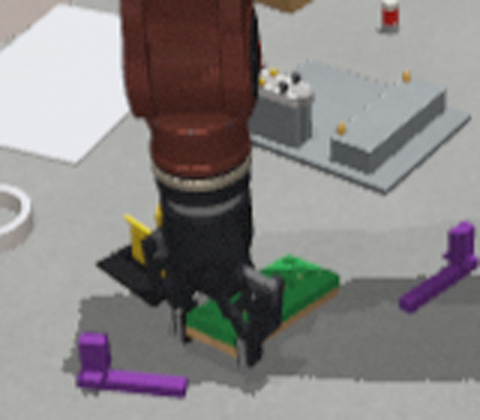

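Request:
servo_tool(
  motion=[0.299,0,0,0.3,0,0.2,0,0,0,0,0,0,0,0,0,0,0,0,-1,0,0,0,0,-1,0,0,0,0,-1,0,0,0,0,-1,0,0,-1,0,0,0],
)

```text
t: 26.75
tcp_pos: [0.3864, 0.3838, 0.1095]
tcp_rot: [3.137, -0.003, 1.572]
force: [0.5, 0.5, -1.1]
width: 1.0
finger_force: 0.0
```

Request:
servo_tool(
  motion=[0,-1,0,0,0,0,-1,0,0,0,0,-1,0,0,0,0,-1,0,0,0,0,-1,0,0,0,0,-1,0,0,0,0,-1,0,0,0,0,-1,0,0,0],
)

```text
t: 27.75
tcp_pos: [0.3852, 0.1817, 0.1071]
tcp_rot: [3.14, 0.0, 1.571]
force: [0.0, 0.0, 0.2]
width: 0.999
finger_force: 0.0
```

Request:
servo_tool(
  motion=[0,-1,0,0,0,0,-1,0,0,0,0,-1,0,0,0,0,-1,0,0,0,0,-1,0,0,0,0,0,0,0,0],
)

```text
t: 28.5
tcp_pos: [0.3853, 0.0564, 0.107]
tcp_rot: [3.14, 0.0, 1.568]
force: [0.4, -0.9, -0.8]
width: 0.997
finger_force: 0.0
```

```bash
python3 - <<'E'
from h import *
t=snap('top','t1');s=snap('side','s1')
for p,nm in((t,'T'),(s,'S')):
    f=p['frame'].astype(int); m=((f[:,:,1]>f[:,:,0]*1.4)&(f[:,:,1]>f[:,:,2]*1.4)&(f[:,:,1]>40)).astype(np.uint8)
    if nm=='S': m[:, 420:]=0
    cs,_=cv2.findContours(m,cv2.RETR_EXTERNAL,cv2.CHAIN_APPROX_NONE)
    c=max(cs,key=cv2.contourArea); print(nm,cv2.contourArea(c),cv2.boundingRect(c))
    r=cv2.minAreaRect(c); print(r); w=[onz(p,q,.02).round(4)[:2].tolist() for q in cv2.boxPoints(r)]; print(w,np.mean(w,0), onz(p,r[0],.02))
q=arm.sense();print(q['tcp_pos'])
a=cv2.resize(t['frame'][180:290,140:360],(800,400),interpolation=cv2.INTER_CUBIC)
cv2.imwrite('pics/c11.png',a[:,:,::-1])
E
```

```text
T 1028.5 (178, 239, 54, 21)
((204.5, 249.0), (20.0, 53.0), 90.0)
[[0.4147, 0.4177], [0.4142, 0.266], [0.357, 0.2645], [0.3576, 0.4152]] [0.385875 0.34085 ] [0.38579887 0.34090568 0.02      ]
S 898.5 (262, 275, 50, 41)
((286.5000305175781, 294.5000305175781), (20.440589904785156, 53.145530700683594), 48.01278305053711)
[[0.4144, 0.4212], [0.4174, 0.2413], [0.345, 0.2765], [0.3483, 0.4465]] [0.381275 0.346375] [0.38056228 0.35065395 0.02      ]
[0.38516626 0.05759958 0.10687417]
```

View pics/c11.png

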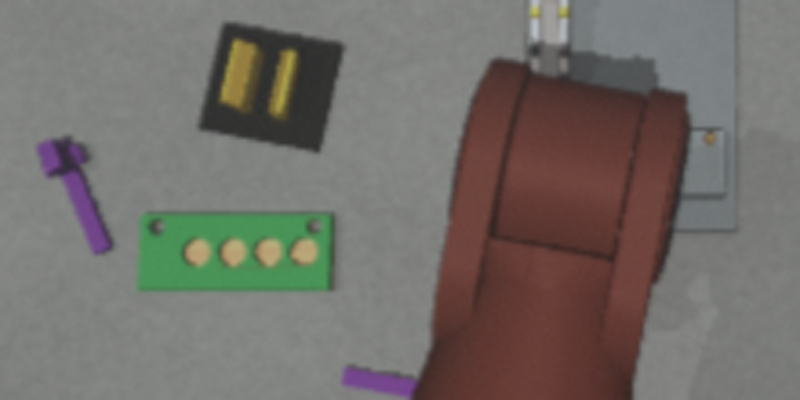

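Request:
servo_tool(
  motion=[0,1,0,0,0,0,1,0,0,0,0,1,0,0,0,0,1,0,0,0,0,1,0,0,0,0,1,0,0,0,0,1,0,0,0,0,1,0,0,0],
)

```text
t: 29.6
tcp_pos: [0.3844, 0.2593, 0.1066]
tcp_rot: [3.142, -0.0, 1.572]
force: [0.0, -0.5, 0.1]
width: 0.998
finger_force: 0.0
```

Request:
servo_tool(
  motion=[0,1,0,0,0,0,1,0,0,0,0,1,0,0,0,0,0.33,0.03,0,0,0,0,0,1,0,0,0,0,1,0,0,0,0,1,0,0,0,0,1,0],
)

```text
t: 30.6
tcp_pos: [0.3854, 0.3407, 0.0058]
tcp_rot: [3.142, 0.0, 1.571]
force: [0.6, 0.5, -0.4]
width: 1.002
finger_force: 0.0
```

Request:
servo_tool(
  motion=[0,0,0,0.3,0,0,0,0,0,0,1,0,0,0,0,1,0,0,0,0,1,0,0,0,0,1,0,0,0,0,1,0,0,0,0],
  newtons=80,
)

```text
t: 31.48
tcp_pos: [0.3868, 0.3413, 0.0007]
tcp_rot: [3.139, -0.001, 1.571]
force: [-0.7, -1.0, 7.8]
width: 0.681
finger_force: 87.0
```

Request:
servo_tool(
  motion=[1,0,0,-0.4,0,1,0,0,-0.8,0,1,0,0,-1,0,1,0,0,-1,0,1,0,0,-1,0,1,0,0,-1,0,1,-0.5,0.2,0,0,1,-0.86,0.21,0,0],
)

```text
t: 32.48
tcp_pos: [0.3959, 0.3059, 0.1282]
tcp_rot: [-3.141, 0.001, 1.572]
force: [1.1, 0.1, -3.3]
width: 0.683
finger_force: 86.6
```

Request:
servo_tool(
  motion=[1,-1,0.25,0,0,1,-1,0.25,0,0,1,-1,0.25,0,0,1,-1,0.25,0,0,1,-1,0.25,0,0,1,-1,0.25,0,0,1,-1,0.25,0,0,1,-1,0.25,0,0],
)

```text
t: 33.48
tcp_pos: [0.4454, 0.1052, 0.1277]
tcp_rot: [-3.14, 0.0, 1.57]
force: [0.5, 0.3, -2.0]
width: 0.679
finger_force: 86.6
```

Request:
servo_tool(
  motion=[1,-1,0.25,0,0,1,-1,0,0,0,1,-0.7,0,0,0,1,-0.4,0,0,0,1,0,0,0,0,1,0,0,0.8,0,1,0,0,0.8,0,1,0,0,0,0],
)

```text
t: 34.48
tcp_pos: [0.4509, 0.0301, 0.0875]
tcp_rot: [-3.139, -0.001, 1.572]
force: [-0.4, 0.0, -2.6]
width: 0.678
finger_force: 86.5
```

```bash
python3 - <<'E'
from h import *
q=arm.sense();print(q['tcp_pos'],q['tcp_rot'])
t=snap('top','t2');s=snap('side','s2')
a=cv2.resize(t['frame'][200:250,278:348],(400,286),interpolation=cv2.INTER_CUBIC)
b=cv2.resize(s['frame'][180:260,280:380],(400,320),interpolation=cv2.INTER_CUBIC)
im=np.zeros((320,800,3),np.uint8);im[:286,:400]=a;im[:,400:]=b
cv2.imwrite('pics/c12.png',im[:,:,::-1])
E
```

```text
[0.45088125 0.03005015 0.08749429] [-3.13862668e+00 -7.55684081e-04  1.57164415e+00]
```

Request:
servo_tool(
  motion=[1,0,0.1,0.6,0,1,0,0,0.6,0,1,0,0,0,0,1,0,0,0.1,0,1,0,0,0.1,0,1,0,0,0,0],
)

```text
t: 35.33
tcp_pos: [0.4548, 0.0292, 0.0541]
tcp_rot: [3.141, 0.0, 1.571]
force: [0.0, -0.5, -1.9]
width: 0.679
finger_force: 86.6
```

Request:
servo_tool(
  motion=[1,0,-0.05,0.1,0,1,0,0,0.1,0,1,0,0,0,0,1,0,0,0,0],
)

```text
t: 35.83
tcp_pos: [0.4535, 0.0292, 0.049]
tcp_rot: [-3.142, 0.0, 1.571]
force: [0.0, -0.5, -3.6]
width: 0.683
finger_force: 86.6
```

Request:
servo_tool(
  motion=[1,0,0,0.1,0,1,0,0,0.1,0,1,0,0,0,0],
)

```text
t: 36.2
tcp_pos: [0.4532, 0.0293, 0.0436]
tcp_rot: [-3.141, -0.0, 1.571]
force: [-1.6, -1.1, -4.0]
width: 0.681
finger_force: 86.7
```

Request:
servo_tool(
  motion=[1,0,0,0.1,0,1,0,0,0.05,0,1,0,0,0,0],
)

```text
t: 36.58
tcp_pos: [0.4532, 0.0292, 0.0407]
tcp_rot: [-3.141, 0.0, 1.571]
force: [-7.5, 0.1, 4.2]
width: 0.68
finger_force: 87.5
```

Request:
servo_tool(
  motion=[0.25,0,0,0,0,0,0,0,0,0,0,0,0,0,0,0,0,0,-1,0,0,0,0,-1,0,0,0,0,-1,0,0,0,0,-1,0,0,0,0,-1,0],
)

```text
t: 37.58
tcp_pos: [0.4536, 0.0292, 0.1662]
tcp_rot: [3.141, 0.0, 1.571]
force: [-0.2, -0.6, 0.5]
width: 1.0
finger_force: 0.0
```

```bash
python3 - <<'E'
from h import *
q=arm.sense();print(q['tcp_pos'],q['tcp_rot'])
t=snap('top','t3');s=snap('side','s3')
a=cv2.resize(t['frame'][170:250,270:350],(400,400),interpolation=cv2.INTER_CUBIC)
b=cv2.resize(s['frame'][180:260,275:375],(400,320),interpolation=cv2.INTER_CUBIC)
im=np.zeros((400,800,3),np.uint8);im[:,:400]=a;im[:320,400:]=b
cv2.imwrite('pics/c13.png',im[:,:,::-1])
E
```

```text
[0.4536114  0.02921854 0.16621079] [3.14102726e+00 1.50549046e-04 1.57088790e+00]
```

View pics/c13.png

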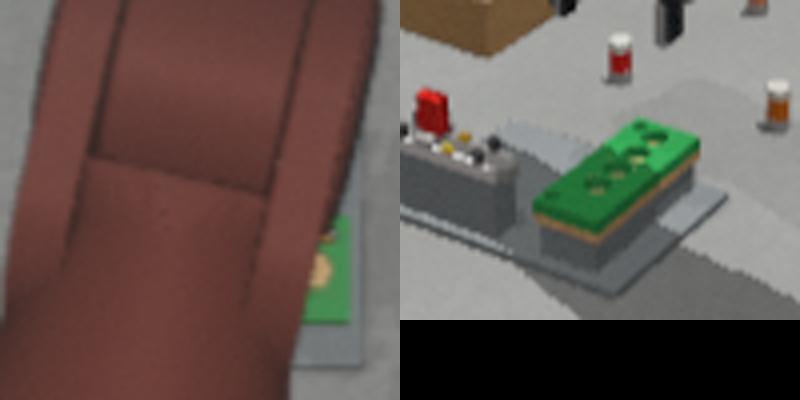

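Request:
servo_tool(
  motion=[0.4,0.42,0.9,0,0,0.4,0.42,0.9,0,0,0.4,0.42,0.9,0,0,0.4,0.42,0.9,0,0,0.4,0.42,0.9,0,0,0.4,0.43,0.87,0,0,0.4,0,0,0,-1,0.4,0,0,0,-1],
)

```text
t: 38.67
tcp_pos: [0.5876, 0.0927, 0.1639]
tcp_rot: [-3.14, -0.001, 1.926]
force: [0.8, -0.2, 0.1]
width: 0.602
finger_force: 0.0
```

Request:
servo_tool(
  motion=[0.4,0,0,0,-1,0.4,0,0,0,-1,0.4,0,0,0,-1,0.4,0,0,0,-1,0.4,0,0,0,-1,0.4,0,0,0,-1,0.4,0,0,0,-1,0.4,0,0,0,0],
)

```text
t: 39.67
tcp_pos: [0.5875, 0.0925, 0.1643]
tcp_rot: [-3.142, -0.001, 3.141]
force: [0.3, 0.5, -0.1]
width: 0.595
finger_force: 0.0
```

```bash
python3 - <<'E'
from h import *
s=snap('side');f=s['frame'].astype(int)
m=((f[:,:,0]>130)&(f[:,:,1]<60)&(f[:,:,2]<60)).astype(np.uint8); m[:195]=0;m[240:]=0;m[:,:270]=0;m[:,310:]=0
ys,xs=np.nonzero(m);print(len(xs),xs.min(),xs.max(),ys.min(),ys.max())
for X in (.5865,.588,.5895): print(X,proj(s,(X,.0925,.099)))
print(xs.mean(),ys.mean(), arm.sense()['tcp_pos'])
f0=cv2.imread('pics/s0.png')[:,:,::-1].astype(int);m=((f0[:,:,0]>130)&(f0[:,:,1]<60)&(f0[:,:,2]<60));m[:195]=0;m[240:]=0;m[:,:270]=0;m[:,310:]=0
ys,xs=np.nonzero(m);print('start',xs.mean(),ys.mean(),proj(s,(.551,.0925,.099)))
E
```

```text
12 280 286 203 205
0.5865 [283.03887855 207.48182995]
0.588 [282.66471333 207.35462875]
0.5895 [282.29089233 207.22754458]
283.0833333333333 203.75 [0.58746941 0.09254098 0.16448913]
start 292.0 207.0 [291.99579411 210.52682269]
```

Request:
servo_tool(
  motion=[0.4,0,0,0.9,0,0.4,0,0,1,0,0.4,0,0,1,0,0.4,0,0,0,0,1,0,0,0,0,1,0,0,0,0,1,0,0,0,0,1,0,0,0,0],
  newtons=40,
)

```text
t: 40.72
tcp_pos: [0.5887, 0.0925, 0.0943]
tcp_rot: [-3.141, 0.002, 3.141]
force: [-0.2, 0.5, 6.4]
width: 0.153
finger_force: 40.0
```

Request:
servo_tool(
  motion=[1,0,0,0,0,1,0,0,-0.16,0,1,0,0,-0.16,0,1,0,0,0,0,1,0.4,0,0,0,1,0.6,0,0,0,1,0.46,0,0,0,1,0,0,0,0],
)

```text
t: 41.72
tcp_pos: [0.5505, 0.0926, 0.1008]
tcp_rot: [-3.142, -0.0, -3.141]
force: [0.5, -1.5, -1.0]
width: 0.157
finger_force: 39.1
```

Request:
servo_tool(
  motion=[1,0,0,0.16,0,1,0,0,0.14,0,1,0,0,0,0,0.4,0,0,0,0,0.4,0,0,0,0,0.4,0,0,0,0],
)

```text
t: 42.48
tcp_pos: [0.5512, 0.0925, 0.093]
tcp_rot: [-3.142, -0.0, -3.142]
force: [-0.3, -0.2, 0.8]
width: 0.601
finger_force: 0.0
```

Request:
servo_tool(
  motion=[0.4,0,0,-1,0,0.4,0,0,-1,0,0.4,0,0,-1,0,0.4,0,-1,0,0,0.4,0,-1,0,0,0.4,0,-1,0,0,0.4,0,-1,0,0,0.4,0,-1,0,0],
)

```text
t: 43.48
tcp_pos: [0.5512, -0.0333, 0.1682]
tcp_rot: [-3.142, -0.0, -3.142]
force: [0.0, 0.2, -0.2]
width: 0.603
finger_force: 0.0
```

Request:
servo_tool(
  motion=[0.4,0,-1,0,0,0.4,0,-1,0,0,0.4,0,-1,0,0,0.4,0,-1,0,0,0.4,0,-1,0,0,0.4,0,-1,0,0,0.4,0,-1,0,0,0.4,0,0,0,0],
)

```text
t: 44.48
tcp_pos: [0.551, -0.2091, 0.168]
tcp_rot: [-3.142, -0.0, 3.14]
force: [0.0, 0.3, -0.0]
width: 0.597
finger_force: 0.0
```

```bash
cat > loc.py <<'E'
from h import *
from scipy import ndimage
def caps(p,lo=170):
    f=p['frame'].astype(int); m=(f.min(2)>lo)&(f.max(2)-f.min(2)<25)
    L,n=ndimage.label(m); out=[]
    for i in range(1,n+1):
        a=(L==i).sum()
        if 6<=a<=90:
            w=np.where(L==i,f.min(2)-100,0); r,c=ndimage.center_of_mass(w); out.append((c,r,a))
    return out
E
python3 - <<'E'
from loc import *
t=snap('top','t4');s=snap('side','s4')
for c,r,a in caps(t):
    X=onz(t,(c,r),.044)
    if .3<X[0]<.7 and -.5<X[1]<.35: print('top',round(c,1),round(r,1),a,X.round(4), 'side pred',proj(s,X).round(1))
for c,r,a in caps(s):
    X=onz(s,(c,r),.042)
    if .3<X[0]<.7 and -.5<X[1]<.35: print('side',round(c,1),round(r,1),a,X.round(4))
f=t['frame'].astype(int)
m=(f[:,:,0]>130)&(f[:,:,1]<80)&(f[:,:,2]<80);m[:160]=0;m[230:]=0;m[:,:275]=0;m[:,310:]=0
ys,xs=np.nonzero(m);print('fin',len(xs),xs.mean(),ys.mean(),onz(t,(xs.mean(),ys.mean()),.116))
f=cv2.imread('pics/t0.png')[:,:,::-1].astype(int)
m=(f[:,:,0]>130)&(f[:,:,1]<80)&(f[:,:,2]<80);m[:160]=0;m[230:]=0;m[:,:275]=0;m[:,310:]=0
ys,xs=np.nonzero(m);print('fin0',len(xs),xs.mean(),ys.mean())
f=t['frame'].astype(int); m=((f[:,:,1]>f[:,:,0]*1.4)&(f[:,:,1]>f[:,:,2]*1.4)&(f[:,:,1]>40)).astype(np.uint8);c=max(cv2.findContours(m,0,1)[0],key=cv2.contourArea);r=cv2.minAreaRect(c);print(r,onz(t,r[0],.06))
print(arm.sense()['tcp_pos'])
a=cv2.resize(t['frame'][160:250,270:470],(800,360),interpolation=cv2.INTER_CUBIC)
cv2.imwrite('pics/c14.png',a[:,:,::-1])
E
```

```text
top 286.5 175.2 25 [0.596  0.1064 0.044 ] side pred [279.  223.3]
top 294.5 175.0 26 [0.5966 0.0834 0.044 ] side pred [283.2 220.1]
top 446.8 191.3 30 [ 0.5476 -0.3566  0.044 ] side pred [364.  172.4]
top 290.9 203.3 56 [0.5139 0.0935 0.044 ] side pred [302.  228.9]
top 286.5 197.0 6 [0.532 0.106 0.044] side pred [295. 229.]
top 449.8 229.0 35 [ 0.4383 -0.3601  0.044 ] side pred [390.1 178.9]
top 482.7 246.5 23 [ 0.3881 -0.4513  0.044 ] side pred [413.1 172.8]
top 498.5 273.0 6 [ 0.3135 -0.4918  0.044 ] side pred [435.9 173.4]
side 284.4 212.1 15 [0.6264 0.0387 0.042 ]
side 280.5 215.4 16 [0.6242 0.0623 0.042 ]
side 304.1 220.7 32 [0.5391 0.0475 0.042 ]
side 297.0 221.2 6 [0.5568 0.0623 0.042 ]
fin 29 290.48275862068965 185.86206896551724 [0.55049015 0.09108928 0.116     ]
fin0 28 290.5 186.0
((312.9999694824219, 223.5), (51.99999237060547, 20.999996185302734), -0.0) [0.4534141  0.02999942 0.06      ]
[ 0.55116136 -0.20743824  0.1681851 ]
```

Request:
servo_tool(
  motion=[0.4,0.1,-1,0,0,0.4,0,-1,0,0,0.4,0,-1,0,0,0.4,0,-1,0,0,0.4,0,-1,0,0,0.4,0,-0.95,0,0,0.4,0,0,1,0,0.4,0,0,1,0],
)

```text
t: 45.58
tcp_pos: [0.5487, -0.3576, 0.1176]
tcp_rot: [-3.141, 0.0, 3.141]
force: [-0.0, -0.2, -0.8]
width: 0.6
finger_force: 0.0
```

Request:
servo_tool(
  motion=[0.4,0,0,1,0,0.4,0,0,1,0,0.4,0,0,1,0,0.4,0,0,0.8,0,0.4,0,0,0.4,0,0.4,0,0,0,0],
  newtons=20,
)

```text
t: 46.32
tcp_pos: [0.5485, -0.3562, 0.0128]
tcp_rot: [3.141, -0.001, -3.142]
force: [0.3, -1.0, 0.6]
width: 0.598
finger_force: 0.0
```

```bash
python3 - <<'E'
from loc import *
t=snap('top','t5');s=snap('side','s5')
for c,r,a in caps(t):
    X=onz(t,(c,r),.044)
    if .3<X[0]<.7 and -.5<X[1]<-.1: print('top',round(c,1),round(r,1),a,X.round(4))
for l in ('jar1','jar2','jar3','jar4'):
    print([(m.round(1).tolist(),round(c,2),onz(s,m,0).round(3)[:2].tolist()) for m,c in marks(s,l,5)]); break
print(arm.sense()['tcp_pos'])
E
```

```text
top 383.6 178.3 34 [ 0.5863 -0.1745  0.044 ]
top 482.7 246.5 24 [ 0.3882 -0.4515  0.044 ]
[([334.5, 202.6], 0.42, [0.559, -0.166])]
[ 0.54932437 -0.35683349  0.01449253]
```

Request:
servo_tool(
  motion=[1,0,0,0,0,1,0,0,0,0,1,0,0,0,0,1,0,0,0,0,0.4,0,0,0,0,0.4,0,0,0,0,0.4,0,0,0,1,0.4,0,0,0,1],
)

```text
t: 47.48
tcp_pos: [0.5485, -0.3561, 0.0129]
tcp_rot: [3.141, -0.001, 2.787]
force: [-1.4, -0.9, 0.3]
width: 0.602
finger_force: 0.0
```

Request:
servo_tool(
  motion=[0.4,0,0,0,1,0.4,0,0,0,1,0.4,0,0,0,1,0.4,0,0,0,1,0.4,0,0,0,1,0.4,0,0,0,1,0.4,0,0,0,1,0.4,0,0,0,0],
)

```text
t: 48.48
tcp_pos: [0.5485, -0.3561, 0.013]
tcp_rot: [-3.141, -0.0, 1.572]
force: [0.0, -0.0, -0.0]
width: 0.607
finger_force: 0.0
```

Request:
servo_tool(
  motion=[1,0,0,0,0,1,0,0,0,0,1,0,0,0,0,1,0,0,0,0,1,0,0,0,0],
  newtons=30,
)

```text
t: 49.1
tcp_pos: [0.5488, -0.3563, 0.0134]
tcp_rot: [3.142, 0.0, 1.571]
force: [0.5, -0.6, -0.3]
width: 0.224
finger_force: 29.3
```

Request:
servo_tool(
  motion=[1,0,0,-0.5,0,1,0,0,-1,0,1,0,0,-1,0,1,0,0,-1,0,1,0,0,-1,0,1,0.5,-0.2,0,0,1,0.95,-0.22,0,0,1,1,-0.23,0,0],
)

```text
t: 50.1
tcp_pos: [0.5324, -0.2946, 0.1268]
tcp_rot: [3.141, 0.001, 1.571]
force: [0.2, 0.3, -0.9]
width: 0.22
finger_force: 29.4
```

Request:
servo_tool(
  motion=[1,1,-0.23,0,0,1,1,-0.23,0,0,1,1,-0.23,0,0,1,1,-0.23,0,0,1,1,-0.23,0,0,1,1,-0.23,0,0,1,1,-0.23,0,0,1,1,-0.23,0,0],
)

```text
t: 51.1
tcp_pos: [0.4864, -0.0943, 0.1268]
tcp_rot: [3.141, 0.001, 1.571]
force: [0.2, 0.2, -0.4]
width: 0.224
finger_force: 29.4
```

Request:
servo_tool(
  motion=[1,1,-0.23,0,0,1,1,-0.23,0,0,1,1,-0.23,0,0,1,1,-0.23,0,0,1,1,-0.23,0,0,1,0.8,-0.15,0,0,1,0.4,0,0,0,1,0,0,0,0],
)

```text
t: 52.1
tcp_pos: [0.4542, 0.0602, 0.1262]
tcp_rot: [3.141, 0.0, 1.572]
force: [0.2, -0.0, -0.7]
width: 0.221
finger_force: 29.4
```

Request:
servo_tool(
  motion=[1,0,-0.03,0.8,0,1,0,0,0.7,0,1,0,0,0.4,0,1,0,0,0,0,1,0,0,0.15,0,1,0,0,0.15,0,1,0,0,0,0],
)

```text
t: 52.98
tcp_pos: [0.4532, 0.06, 0.0707]
tcp_rot: [-3.142, 0.0, 1.571]
force: [0.1, -0.3, -0.8]
width: 0.225
finger_force: 29.4
```

Request:
servo_tool(
  motion=[1,0,0,0.15,0,1,0,0,0.15,0,1,0,0,0,0],
)

```text
t: 53.35
tcp_pos: [0.4529, 0.06, 0.0628]
tcp_rot: [-3.141, -0.0, 1.571]
force: [-1.1, 1.1, -0.2]
width: 0.228
finger_force: 29.4
```

Request:
servo_tool(
  motion=[1,0,0,0.04,0,0.4,0,0,0,0,0.4,0,0,0,0,0.4,0,0,-1,0,0.4,0,0,-1,0,0.4,0,0,-1,0,0.4,-0.8,0.4,0,0,0.4,-1,0.6,0,0],
)

```text
t: 54.35
tcp_pos: [0.4788, 0.0147, 0.1379]
tcp_rot: [3.14, 0.0, 1.572]
force: [0.4, 0.3, 0.0]
width: 0.599
finger_force: 0.0
```

Request:
servo_tool(
  motion=[0.4,-1,0.6,0,0,0.4,-1,0.6,0,0,0.4,-1,0.6,0,0,0.4,-1,0.6,0,0,0.4,-1,0.6,0,0,0.4,-1,0.6,0,0,0.4,-1,0.6,0,0,0.4,-0.56,0.16,0,0],
)

```text
t: 55.35
tcp_pos: [0.5876, -0.1751, 0.1371]
tcp_rot: [-3.141, 0.0, 1.57]
force: [-0.7, 0.6, -0.1]
width: 0.599
finger_force: 0.0
```

```bash
python3 - <<'E'
from loc import *
t=snap('top','t6');s=snap('side','s6')
for c,r,a in caps(t,160):
    X=onz(t,(c,r),.044)
    if .3<X[0]<.7 and -.5<X[1]<.1: print('top',round(c,1),round(r,1),a,X.round(4))
for c,r,a in caps(s,150): print('side',round(c,1),round(r,1),a,onz(s,(c,r),.042).round(3))
print(arm.sense()['tcp_pos'],'jar in well side pred',proj(s,(.453,.06,.09)).round(1))
E
```

```text
top 294.5 175.0 26 [0.5966 0.0834 0.044 ]
top 301.8 221.9 35 [0.4599 0.0619 0.044 ]
top 440.3 228.3 37 [ 0.4404 -0.3329  0.044 ]
top 482.6 246.4 25 [ 0.3883 -0.4511  0.044 ]
top 476.3 247.5 7 [ 0.3855 -0.4331  0.044 ]
side 244.4 52.4 8 [ 2.241 -1.589  0.042]
side 289.8 55.3 6 [ 1.902 -1.681  0.042]
side 243.9 56.8 9 [ 2.158 -1.489  0.042]
side 276.3 67.3 49 [ 1.788 -1.384  0.042]
side 286.5 73.6 29 [ 1.641 -1.302  0.042]
side 279.4 72.7 7 [ 1.692 -1.295  0.042]
side 279.6 79.9 20 [ 1.594 -1.171  0.042]
side 284.4 84.4 9 [ 1.512 -1.113  0.042]
side 279.2 88.8 6 [ 1.487 -1.031  0.042]
side 268.3 96.3 6 [ 1.454 -0.893  0.042]
side 183.7 104.1 39 [ 1.76  -0.562  0.042]
side 136.4 102.0 8 [ 2.008 -0.454  0.042]
side 127.7 105.8 6 [ 1.997 -0.388  0.042]
side 115.0 108.0 9 [ 2.026 -0.331  0.042]
side 144.5 107.0 6 [ 1.904 -0.423  0.042]
side 293.4 107.7 7 [ 1.225 -0.815  0.042]
side 147.7 109.0 11 [ 1.864 -0.411  0.042]
side 197.8 109.0 10 [ 1.638 -0.546  0.042]
side 137.2 111.7 34 [ 1.877 -0.355  0.042]
side 260.8 108.6 8 [ 1.361 -0.718  0.042]
side 292.8 112.1 9 [ 1.189 -0.76   0.042]
sid
[... 3336 characters left out ...]
7.8 6 [0.993 0.638 0.042]
side 51.3 278.6 8 [0.955 0.672 0.042]
side 37.7 282.5 6 [0.971 0.703 0.042]
side 47.0 281.7 8 [0.952 0.687 0.042]
side 488.9 301.7 25 [-0.087  0.114  0.042]
side 5.5 333.9 15 [0.847 0.856 0.042]
side 11.1 353.8 24 [0.771 0.883 0.042]
side 2.2 358.7 10 [0.773 0.902 0.042]
side 7.4 360.6 7 [0.757 0.898 0.042]
side 407.5 365.7 32 [-0.006  0.417  0.042]
side 417.3 371.6 36 [-0.031  0.421  0.042]
side 398.0 371.5 13 [0.004 0.444 0.042]
side 429.0 375.0 7 [-0.056  0.416  0.042]
side 416.7 384.4 7 [-0.045  0.453  0.042]
side 110.2 392.7 6 [0.483 0.825 0.042]
side 561.9 397.8 15 [-0.305  0.323  0.042]
[ 0.5871079  -0.17494518  0.13706288] jar in well side pred [323.8 217.1]
```

Request:
servo_tool(
  motion=[0.4,0,0,1,0,0.4,0,0,1,0,0.4,0,0,1,0,0.4,0,0,1,0,0.4,0,0,0.6,0,0.4,0,0,0.35,0,0.4,0,0,0,0,1,0,0,0,0],
  newtons=20,
)

```text
t: 56.45
tcp_pos: [0.5878, -0.1743, 0.0146]
tcp_rot: [3.14, 0.001, 1.571]
force: [0.2, 0.5, 1.1]
width: 0.4
finger_force: 0.0
```

Request:
servo_tool(
  motion=[1,0,0,0,0,1,0,0,0,0,1,0,0,0,0,0.4,0,0,0,0,0.4,0,0,0,0,0.4,0,0,0,-1,0.4,0,0,0,-1,0.4,0,0,0,-1],
)

```text
t: 57.45
tcp_pos: [0.587, -0.1739, 0.0132]
tcp_rot: [-3.141, -0.0, 2.1]
force: [-0.6, -0.0, -0.2]
width: 0.598
finger_force: 0.0
```

Request:
servo_tool(
  motion=[0.4,0,0,0,-1,0.4,0,0,0,-1,0.4,0,0,0,-1,0.4,0,0,0,-1,0.4,0,0,0,-1,0.4,0,0,0,-1,0.4,0,0,0,0,1,0,0,0,0],
  newtons=30,
)

```text
t: 58.45
tcp_pos: [0.5872, -0.174, 0.0134]
tcp_rot: [3.142, -0.0, 3.138]
force: [-0.1, -0.7, -0.1]
width: 0.4
finger_force: 0.0
```

Request:
servo_tool(
  motion=[1,0,0,0,0,1,0,0,0,0,1,0,0,0,0,1,0,0,0,0],
)

```text
t: 58.95
tcp_pos: [0.5873, -0.1741, 0.0136]
tcp_rot: [-3.141, 0.0, 3.141]
force: [0.6, -0.6, 0.5]
width: 0.224
finger_force: 29.3
```

Request:
servo_tool(
  motion=[1,0,0,-0.5,0,1,0,0,-1,0,1,0,0,-1,0,1,0,0,-1,1,1,0,0,-1,1,1,0,0,0,1,1,0,0,0,1,1,0,0,0,1],
)

```text
t: 59.95
tcp_pos: [0.5873, -0.174, 0.127]
tcp_rot: [3.141, 0.001, 2.263]
force: [-0.4, -0.2, -0.1]
width: 0.226
finger_force: 29.3
```

Request:
servo_tool(
  motion=[1,0,0,0,1,1,0,0,0,1,1,0,0,0,1,1,0,0,0,1,1,0,0,0,0,1,0.6,-0.4,0,0,1,0.9,-0.6,0,0,1,1,-0.65,0,0],
)

```text
t: 60.95
tcp_pos: [0.5456, -0.1111, 0.1265]
tcp_rot: [3.141, 0.0, 1.575]
force: [1.6, 0.8, -0.3]
width: 0.227
finger_force: 29.4
```

Request:
servo_tool(
  motion=[1,1,-0.65,0,0,1,1,-0.65,0,0,1,1,-0.65,0,0,1,1,-0.65,0,0,1,0.9,-0.65,0,0,1,0.6,-0.3,0,0,1,0.24,-0.16,0,0,1,0,0,0,0],
)

```text
t: 61.95
tcp_pos: [0.4535, 0.0319, 0.1262]
tcp_rot: [3.141, 0.0, 1.572]
force: [-0.2, 0.2, -0.7]
width: 0.223
finger_force: 29.4
```

Same lowering as before; then on to the jar near (0.426, -0.174).

Request:
servo_tool(
  motion=[1,0,0,0.8,0,1,0,0,0.7,0,1,0,0,0.4,0,1,0,0,0,0,1,0,0,0.15,0,1,0,0,0.15,0,1,0,0,0,0],
)

```text
t: 62.82
tcp_pos: [0.4531, 0.032, 0.0709]
tcp_rot: [-3.141, 0.0, 1.571]
force: [0.5, 1.2, -0.0]
width: 0.226
finger_force: 29.4
```

Request:
servo_tool(
  motion=[1,0,0,0.15,0,1,0,0,0.15,0,1,0,0,0,0],
)

```text
t: 63.2
tcp_pos: [0.4529, 0.032, 0.0631]
tcp_rot: [-3.141, -0.0, 1.571]
force: [-0.7, 0.4, -0.0]
width: 0.223
finger_force: 29.4
```

Request:
servo_tool(
  motion=[1,0,0,0.05,0,0.4,0,0,0,0,0.4,0,0,0,0,0.4,0,0,-1,0,0.4,0,0,-1,0,0.4,0,0,-1,0],
)

```text
t: 63.95
tcp_pos: [0.4532, 0.032, 0.1382]
tcp_rot: [3.141, 0.0, 1.571]
force: [0.6, 0.1, 0.8]
width: 0.601
finger_force: 0.0
```

```bash
python3 - <<'E'
from loc import *
t=snap('top','t7');s=snap('side','s7')
t0=dict(t);t0['frame']=cv2.imread('pics/t0.png')[:,:,::-1]
for n,p in(('t0',t0),('now',t)):
  for c,r,a in caps(p,160):
    X=onz(p,(c,r),.044)
    if .3<X[0]<.7 and -.4<X[1]<-.1: print(n,round(c,1),round(r,1),a,X.round(4))
for c,r,a in caps(s,150):
    X=onz(s,(c,r),.042)
    if .3<X[0]<.7 and -.4<X[1]<.1: print('side',round(c,1),round(r,1),a,X.round(4))
print('pred',proj(s,(.453,.06,.09)),proj(s,(.453,.032,.09)),proj(s,(.426,-.174,.042)),arm.sense()['tcp_pos'])
E
```

```text
t0 383.6 178.3 34 [ 0.5863 -0.1745  0.044 ]
t0 446.8 191.1 34 [ 0.5482 -0.3566  0.044 ]
t0 449.9 229.0 36 [ 0.4383 -0.3603  0.044 ]
t0 385.7 234.2 37 [ 0.4242 -0.1765  0.044 ]
now 440.4 228.5 32 [ 0.4398 -0.3334  0.044 ]
now 385.7 234.1 33 [ 0.4242 -0.1765  0.044 ]
side 280.2 215.4 20 [0.6252 0.0631 0.042 ]
side 343.2 234.5 11 [0.389 0.049 0.042]
pred [323.75970013 217.11265158] [328.72084815 213.17880001] [368.2629804  201.26248817] [0.45476605 0.0316763  0.14011328]
```

Request:
servo_tool(
  motion=[0.4,-0.9,-0.14,0,0,0.4,-1,-0.14,0,0,0.4,-1,-0.14,0,0,0.4,-1,-0.14,0,0,0.4,-1,-0.14,0,0,0.4,-1,-0.14,0,0,0.4,-1,-0.15,0,0,0.4,-1,-0.15,0,0],
)

```text
t: 65.05
tcp_pos: [0.4243, -0.1662, 0.1365]
tcp_rot: [-3.141, -0.0, 1.571]
force: [0.6, 0.5, 0.5]
width: 0.598
finger_force: 0.0
```

Request:
servo_tool(
  motion=[0.4,-0.42,0,0.5,0,0.4,0,0,1,0,0.4,0,0,1,0,0.4,0,0,1,0,0.4,0,0,1,0,0.4,0,0,0.5,0,0.4,0,0,0,0,1,0,0,0,0],
  newtons=20,
)

```text
t: 66.05
tcp_pos: [0.4252, -0.1763, 0.013]
tcp_rot: [3.141, 0.001, 1.571]
force: [0.4, -0.9, 0.4]
width: 0.402
finger_force: 0.0
```

Request:
servo_tool(
  motion=[1,0,0,0,0,1,0,0,0,0,1,0,0,0,0,0.4,0,0,0,0,0.4,0,0,0,0,0.4,0,0,0,-1,0.4,0,0,0,-1,0.4,0,0,0,-1],
)

```text
t: 67.05
tcp_pos: [0.4246, -0.1759, 0.0121]
tcp_rot: [-3.141, -0.0, 2.1]
force: [0.0, 0.5, -0.0]
width: 0.602
finger_force: 0.0
```

Request:
servo_tool(
  motion=[0.4,0,0,0,-1,0.4,0,0,0,-1,0.4,0,0,0,-1,0.4,0,0,0,-1,0.4,0,0,0,-1,0.4,0,0,0,-1,0.4,0,0,0,0,1,0,0,0,0],
  newtons=30,
)

```text
t: 68.05
tcp_pos: [0.4247, -0.176, 0.0122]
tcp_rot: [-3.142, -0.0, 3.138]
force: [0.3, -0.4, 0.2]
width: 0.404
finger_force: 0.0
```

Request:
servo_tool(
  motion=[1,0,0,0,0,1,0,0,0,0,1,0,0,0,0,1,0,0,0,0],
)

```text
t: 68.55
tcp_pos: [0.4248, -0.1761, 0.0124]
tcp_rot: [-3.141, 0.0, 3.141]
force: [-1.0, 0.3, 0.9]
width: 0.223
finger_force: 29.3
```

Request:
servo_tool(
  motion=[1,0,0,-0.5,0,1,0,0,-1,0,1,0,0,-1,0,1,0,0,-1,1,1,0,0,-1,1,1,0,0,0,1,1,0,0,0,1,1,0,0,0,1],
)

```text
t: 69.55
tcp_pos: [0.4248, -0.1761, 0.1257]
tcp_rot: [3.142, 0.001, 2.263]
force: [0.1, 0.0, -0.1]
width: 0.223
finger_force: 29.3
```

Request:
servo_tool(
  motion=[1,0,0,0,1,1,0,0,0,1,1,0,0,0,1,1,0,0,0,1,1,0,0,0,0,1,0.6,0.1,0,0,1,0.9,0.15,0,0,1,1,0.15,0,0],
)

```text
t: 70.55
tcp_pos: [0.4348, -0.1121, 0.1249]
tcp_rot: [3.142, -0.0, 1.574]
force: [0.3, -0.9, 0.1]
width: 0.226
finger_force: 29.3
```

Request:
servo_tool(
  motion=[1,1,0.15,0,0,1,1,0.15,0,0,1,1,0.15,0,0,1,0.9,0.15,0,0,1,0.5,0.14,0,0,1,0.3,0,0,0,1,0,0,0,0],
)

```text
t: 71.42
tcp_pos: [0.4531, 0.0042, 0.1248]
tcp_rot: [-3.141, 0.0, 1.572]
force: [0.6, 0.1, -1.2]
width: 0.223
finger_force: 29.3
```

Request:
servo_tool(
  motion=[1,0,0,0.8,0,1,0,0,0.7,0,1,0,0,0.4,0,1,0,0,0,0,1,0,0,0.15,0,1,0,0,0.15,0,1,0,0,0,0],
)

```text
t: 72.3
tcp_pos: [0.4532, 0.004, 0.0697]
tcp_rot: [-3.141, 0.0, 1.571]
force: [0.4, -0.4, -0.2]
width: 0.224
finger_force: 29.4
```

Request:
servo_tool(
  motion=[1,0,0,0.15,0,1,0,0,0.15,0,1,0,0,0.05,0,1,0,0,0,0],
)

```text
t: 72.8
tcp_pos: [0.4531, 0.004, 0.0609]
tcp_rot: [-3.141, 0.0, 1.571]
force: [-0.1, -0.0, -0.1]
width: 0.225
finger_force: 29.4
```

Request:
servo_tool(
  motion=[0.4,0,0,0,0,0.4,0,0,0,0,0.4,0,0,-1,0,0.4,0,0,-1,0,0.4,0,0,-1,0,0.4,-0.7,-0.06,0,0,0.4,-1,-0.06,0,0,0.4,-1,-0.06,0,0],
)

```text
t: 73.8
tcp_pos: [0.4488, -0.0642, 0.1363]
tcp_rot: [3.141, 0.0, 1.571]
force: [-0.3, -0.2, 0.4]
width: 0.6
finger_force: 0.0
```

Request:
servo_tool(
  motion=[0.4,-1,-0.06,0,0,0.4,-1,-0.06,0,0,0.4,-1,-0.06,0,0,0.4,-1,-0.06,0,0,0.4,-1,-0.06,0,0,0.4,-1,0,0,0,0.4,-1,0,0,0,0.4,-1,0,0,0],
)

```text
t: 74.8
tcp_pos: [0.4412, -0.2644, 0.1361]
tcp_rot: [3.141, 0.0, 1.571]
force: [0.2, 0.2, 0.7]
width: 0.601
finger_force: 0.0
```

Request:
servo_tool(
  motion=[0.4,-1,0,0,0,0.4,-1,0,0,0,0.4,-0.78,0,0,0,0.4,0,0,0,0],
)

```text
t: 75.3
tcp_pos: [0.4411, -0.3339, 0.1359]
tcp_rot: [-3.141, -0.0, 1.57]
force: [-0.5, -0.2, -0.2]
width: 0.6
finger_force: 0.0
```

```bash
python3 - <<'E'
from loc import *
t=snap('top','t8');s=snap('side','s8')
for c,r,a in caps(t,160):
    X=onz(t,(c,r),.044)
    if .3<X[0]<.7 and -.4<X[1]<.1: print(round(c,1),round(r,1),a,X.round(4),onz(t,(c,r),.092).round(4))
for c,r,a in caps(s,150):
    if 310<c<420 and 150<r<235: print('side',round(c,1),round(r,1),a)
print('pred',[proj(s,(.453,y,.09)).round(1).tolist() for y in (.06,.032,.004)],proj(s,(.441,-.333,.042)),arm.sense()['tcp_pos'])
E
```

```text
294.3 175.3 34 [0.5959 0.0841 0.044 ] [0.5854 0.0819 0.092 ]
302.1 222.1 38 [0.4596 0.0611 0.044 ] [0.4537 0.0597 0.092 ]
312.4 221.9 37 [0.46   0.0317 0.044 ] [0.4541 0.0313 0.092 ]
322.6 221.8 36 [0.4601 0.0028 0.044 ] [0.4541 0.0034 0.092 ]
pred [[323.8, 217.1], [328.7, 213.2], [333.6, 209.3]] [386.02480056 182.10636963] [ 0.44118742 -0.33254451  0.13595944]
```

Three jars are in their wells. Take the last one.

Request:
servo_tool(
  motion=[0.4,0,0,0.5,0,0.4,0,0,1,0,0.4,0,0,1,0,0.4,0,0,1,0,0.4,0,0,0.9,0,0.4,0,0,0.5,0,0.4,0,0,0,0,1,0,0,0,0],
  newtons=20,
)

```text
t: 76.4
tcp_pos: [0.4417, -0.3333, 0.0144]
tcp_rot: [3.141, 0.001, 1.571]
force: [1.3, -0.3, -0.3]
width: 0.4
finger_force: 0.0
```

Request:
servo_tool(
  motion=[1,0,0,0,0,1,0,0,0,0,1,0,0,0,0,0.4,0,0,0,0,0.4,0,0,0,0,0.4,0,0,0,-1,0.4,0,0,0,-1,0.4,0,0,0,-1],
)

```text
t: 77.4
tcp_pos: [0.4411, -0.3329, 0.0133]
tcp_rot: [-3.142, -0.0, 2.1]
force: [-0.4, 0.4, -0.9]
width: 0.603
finger_force: 0.0
```

Request:
servo_tool(
  motion=[0.4,0,0,0,-1,0.4,0,0,0,-1,0.4,0,0,0,-1,0.4,0,0,0,-1,0.4,0,0,0,-1,0.4,0,0,0,-1,0.4,0,0,0,0,1,0,0,0,0],
  newtons=30,
)

```text
t: 78.4
tcp_pos: [0.4412, -0.333, 0.0134]
tcp_rot: [3.142, -0.0, 3.138]
force: [0.3, 0.5, -0.3]
width: 0.397
finger_force: 0.0
```

Request:
servo_tool(
  motion=[1,0,0,0,0,1,0,0,0,0,1,0,0,0,0,1,0,0,0,0],
)

```text
t: 78.9
tcp_pos: [0.4413, -0.333, 0.0136]
tcp_rot: [-3.141, 0.0, 3.141]
force: [-0.4, 0.5, 0.3]
width: 0.223
finger_force: 29.3
```

Request:
servo_tool(
  motion=[1,0,0,-0.5,0,1,0,0,-1,0,1,0,0,-1,0,1,0,0,-1,1,1,0,0,-1,1,1,0,0,0,1,1,0,0,0,1,1,0,0,0,1],
)

```text
t: 79.9
tcp_pos: [0.4413, -0.3331, 0.127]
tcp_rot: [-3.142, 0.001, 2.263]
force: [-0.4, 0.1, 0.1]
width: 0.22
finger_force: 29.3
```

Request:
servo_tool(
  motion=[1,0,0,0,1,1,0,0,0,1,1,0,0,0,1,1,0,0,0,1,1,0,0,0,0,1,0.6,0.04,0,0,1,0.9,0.04,0,0,1,1,0.04,0,0],
)

```text
t: 80.9
tcp_pos: [0.4442, -0.2685, 0.1261]
tcp_rot: [-3.142, -0.0, 1.573]
force: [0.8, -0.2, -0.0]
width: 0.223
finger_force: 29.3
```

Request:
servo_tool(
  motion=[1,1,0.04,0,0,1,1,0.04,0,0,1,1,0.04,0,0,1,1,0.04,0,0,1,1,0.04,0,0,1,1,0.04,0,0,1,1,0.04,0,0,1,1,0.04,0,0],
)

```text
t: 81.9
tcp_pos: [0.4518, -0.0685, 0.126]
tcp_rot: [3.141, 0.0, 1.572]
force: [0.2, 0.5, -1.2]
width: 0.224
finger_force: 29.3
```

Request:
servo_tool(
  motion=[1,0.9,0.04,0,0,1,0.6,0,0,0,1,0.36,0,0,0,1,0,0,0,0],
)

```text
t: 82.4
tcp_pos: [0.4532, -0.0236, 0.1261]
tcp_rot: [3.142, 0.0, 1.572]
force: [0.4, -0.7, -0.7]
width: 0.224
finger_force: 29.3
```

Request:
servo_tool(
  motion=[1,0,0,0.8,0,1,0,0,0.7,0,1,0,0,0.4,0,1,0,0,0,0,1,0,0,0.15,0,1,0,0,0.15,0,1,0,0,0,0],
)

```text
t: 83.28
tcp_pos: [0.4532, -0.024, 0.0709]
tcp_rot: [-3.141, 0.0, 1.571]
force: [-0.5, 0.1, -0.5]
width: 0.224
finger_force: 29.4
```

Request:
servo_tool(
  motion=[1,0,0,0.15,0,1,0,0,0.15,0,1,0,0,0.04,0,1,0,0,0,0],
)

```text
t: 83.78
tcp_pos: [0.4531, -0.024, 0.0624]
tcp_rot: [-3.141, 0.0, 1.571]
force: [0.1, 0.2, -1.8]
width: 0.223
finger_force: 29.4
```

Release, rise, clear the view and check.

Request:
servo_tool(
  motion=[0.4,0,0,0,0,0.4,0,0,0,0,0.4,0,0,-1,0,0.4,0,0,-1,0,0.4,0,0,-1,0,0.4,-1,0,0,0,0.4,-1,0,0,0,0.4,-1,0,0,0],
)

```text
t: 84.78
tcp_pos: [0.4533, -0.0998, 0.1378]
tcp_rot: [3.141, 0.0, 1.571]
force: [0.4, 0.2, -0.1]
width: 0.601
finger_force: 0.0
```

Request:
servo_tool(
  motion=[0.4,-1,0,0,0,0.4,-1,0,0,0,0.4,-1,0,0,0,0.4,-1,0,0,0,0.4,-1,0,0,0,0.4,-1,0,0,0,0.4,-1,0,0,0,0.4,0,0,0,0],
)

```text
t: 85.78
tcp_pos: [0.453, -0.2756, 0.1374]
tcp_rot: [-3.141, 0.0, 1.569]
force: [0.0, 0.2, 0.0]
width: 0.597
finger_force: 0.0
```

```bash
python3 - <<'E'
from loc import *
t=snap('top','t9');s=snap('side','s9')
for c,r,a in caps(t,160):
    X=onz(t,(c,r),.092)
    if .4<X[0]<.7 and -.2<X[1]<.1: print(round(c,1),round(r,1),a,X.round(4))
a=cv2.resize(t['frame'][160:250,270:350],(400,450),interpolation=cv2.INTER_CUBIC)
b=cv2.resize(s['frame'][180:260,275:375],(400,320),interpolation=cv2.INTER_CUBIC)
im=np.zeros((450,800,3),np.uint8);im[:,:400]=a;im[:320,400:]=b
cv2.imwrite('pics/c15.png',im[:,:,::-1]);q=arm.sense();print(q['tcp_pos'],q['t'])
E
```

```text
294.4 175.0 28 [0.5862 0.0815 0.092 ]
302.1 222.0 37 [0.4537 0.0598 0.092 ]
312.4 221.9 37 [0.4541 0.0313 0.092 ]
322.6 221.8 36 [0.4541 0.0034 0.092 ]
332.7 221.8 36 [ 0.4541 -0.0245  0.092 ]
[ 0.45313342 -0.27387381  0.13744208] 85.875
```

View pics/c15.png

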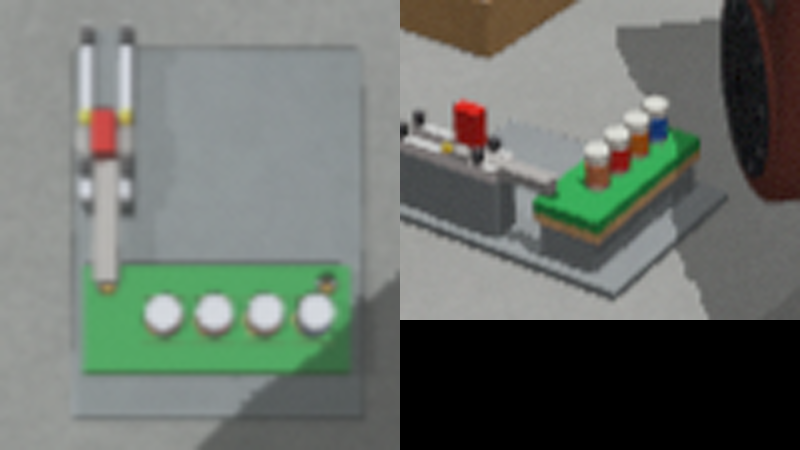

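The picture shows all four jars upright in their wells, with caps at crop columns 163, 215, 265 and 315, row 313. The board is green side up, and the bolt's tongue lies over it in front of the bumps. I'm handing it in.

```bash
python3 -c "
from cell import order
print(order.job_done())"
```

```text
the job is handed in; nothing more can be done
None
```

The job is handed in: the last pictures showed the board green side up on both pins, the bolt home over it and all four jars upright in their wells; handing in returned no verdict.

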